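Nip a glued lid board in the screw press

TASK

The bamboo face of the inkstone-box lid has just been glued. Slide the lid board along the press bed until it lies centred and square under the raised platen, then push the handle clockwise (seen from above) until the platen just touches the board and give it a quarter of a turn more, no further, so that the glue sets without being squeezed out. Leave everything else on the table where it stands.

Things in the scene. Friction and masses are not known exactly. Their poses are not given: they have to be found in the camera images.
- press: Fixed screw press on a teak bed. Origin on the table top below the screw axis; z up, y along the bed: 260 mm wide (x -130 to 130), 25 mm thick, y -330 to 130, so its open loading end lies towards -y. A silicone mat 200 mm square is let in flush in its middle. Steel posts 20 mm thick at x = +-113, y = 0, 190 mm high; 8 mm high flanges at their feet leave 188 mm between them.
- beam_top (a point): Centre of the upper face of the green crossbeam, which joins the posts along x, 270 mm long, 44 mm wide in y, 32 mm high; about 167 mm above the table, set up to 4 mm higher or lower from case to case. A 12 mm high nut boss, 48 mm across, stands on it. Axes as the press.
- bed_centre (a point): Point on the bed's upper face on the screw axis, 25 mm above the table: the place for the board's centre. Axes as the press.
- platen: Green steel plate 150 mm (x) by 120 mm (y) by 16 mm thick with a 12 mm high collar on top, hanging level from the screw; axes as the press. Origin at the centre of its underside, 52 to 64 mm above the table at the start. It sinks 16 mm per handle turn until it rests on the board.
- screw_nose (a point): Point carried by the screw (moves up and down, does not rotate), level with the platen's underside while the platen hangs free. After the platen rests on something the screw pushes on into a stack of spring washers: the platen origin then stands above this point by the squeeze, about 3.5 mm (2.2 mm per rad) a quarter turn past the touch. Axes as the press.
- handle (a joint): Turn of the screw and its bar handle, rad; grows clockwise seen from above and lowers the platen (16 mm per turn); stays where it is left. -0.6 to 0.6 at the start; the angle of first touch on the board differs from case to case, about 4.3 to 7.5. Turning takes about 0.42 N m while free (6 to 7 N on the bar 65 mm out) and rises steadily after the touch, to about 0.65 N m a quarter turn past it.
- handle_red_end (a point): Centre of the red ball (22 mm) at one end of the handle's cross bar; a black ball is at the other end. Bar 12 mm thick, level, 85 mm from the screw axis to each ball centre, about 230 mm above the table at the start and sinking with the screw; free space above and round it. At joint value 0 the red ball points along the press's +x. The hub at the middle is 36 mm across.
- lid_board: Loose flat board, dark teak below with four pale bamboo strips on top, 120 mm (x) by 180 mm (y) by 18 mm thick, 0.2 to 0.4 kg; origin at the centre of its underside. Lies on the loading half of the bed, its long side roughly along the bed (up to 0.2 rad askew). Friction on the bed about 0.6.
- jar: Bystander: ivory ceramic jar, 84 mm wide, 110 mm high; origin under its centre.
- brush_rest: Bystander: white porcelain brush rest with five peaks, 130 mm long in y, 52 mm high; origin under its centre.
- seal_a: Bystander: grey soapstone seal, 36 mm square, 101 mm high; origin under its centre.
- seal_b: Bystander: grey soapstone seal, 36 mm square, 111 mm high; origin under its centre.
- glue_bottle: Bystander: white glue bottle, 56 mm wide, 130 mm high; origin under its centre.
- glue_brush: Bystander: flat glue brush 175 mm long in y, lying; origin under its middle.
Things that resemble listed ones, but are neither listed nor needed, are in the scene too. There is more than one size of the lid_board; the job needs the smaller.

How it is judged:
By the outcome, as a careful person would: the job done as asked, in the order asked, and still so for the second after the job is handed in, with the robot touching nothing.
It also fails if it takes over 64 s, if anything falls off the work surface, if the arm or the gripper's body presses on something with over 40 N, if the wrist force passes 120 N, or if a joint passes its speed limit or range.

ROBOT

A 7-joint arm with a two-finger parallel gripper is mounted at the origin on the work surface. World frame = base frame: x ahead of the robot, y to its left, z up, the work surface at z = 0. Lengths are in m, angles in rad, forces in N, time in s.
With the tool pointing down it reaches from about 0.425 to 0.875 m from the base axis. Payload 4.7 kg.
Tool frame: the origin (TCP) lies on the front face of the gripper's body, between the roots of the fingers; the fingertips stand bot.tcp_to_tips ahead of it and the grasp point (between the pads) lies 51 mm ahead of it (bot.tcp_to_tips is the distance from the TCP to the fingertips, in m); z points along the fingers, y is the direction in which the jaws open and shut (so a half turn about z gives the same grasp; the last joint's range is limited). The gripper opens to 87 mm and grips with 3 to 60 N. Pads are 19 mm wide; open, the fingers measure 117 mm over their backs; the gripper's body (75 mm by 190 mm) begins 51 mm behind the grasp point.
Start: joints at [1.187, 0.321, -0.07, 1.45, 0.023, 1.371, -0.057], TCP at [0.252, -0.599, 0.292] pointing down, gripper open.
Joint ranges: [-2.86, 2.86], [-0.3, 2.09], [-1.38, 1.24], [0.06, 2.45], [-1.56, 4.7], [0.09, 2.05], [-2.69, 2.69]. Speed limits (rad/s): [2.57, 2.57, 3.14, 3.14, 3.14, 3.14, 3.14].

INTERFACE

Orientations are given as a unit quaternion [x, y, z, w].
In Python, from cell import bot gives the robot as it stands.
- The arm moves only by the tool servo_tool, never from a script. Its argument "rows" is text: rows parted by semicolons, each of 5 numbers parted by spaces: the shift along the tool's x, y, z in mm, then the turn about the tool's z in degrees, then the closure, from 0 (fully open) to 1 (shut). A call has 1 to 12 rows; each row shifts and turns the commanded pose from where the row before left it, along the tool's axes as they then stand; what a row does not reach is not made up. A row lasts 1/8 s, in which the tool goes at most 62.5 mm and 10.7 degrees, less where a joint would pass 70% of its speed; a pose out of reach is approached as far as the arm can. A call with a gripper value outside its range is refused whole. The fingers move at their own pace and stop on an object; the grip force is fixed at half the most. Time passes only in rows, so rows that do not move let the fingers close. It gives the time, the measured TCP pose, the force and the opening at its end, in the units of the state.
- bot.observe(): the state, without advancing time (a new reading comes with each control period).
- bot.grab_frame(name): name is "scene" or "top"; returns a dict with "frame" (480x640x3 uint8, red, green, blue), "K" (3x3 intrinsics, pixels), "origin" and "rotation" of the camera in the world. Camera axes: x right, y down, z forward; pixel columns grow to the right and rows downward; lengths in m; the calibration is good to about 2 mm. A picture is of the moment at which its call begins. There is no depth.
- bot.close_job(): hands the job in, once; it reports no verdict.
The state is a dict: "time_s": time; "joints": joint angles; "joint_velocities": joint speeds; "joint_torque": joint torques, N m; "position": TCP position; "tool_rot": TCP orientation; "wrist_force": force on the tool from outside, world axes, zero at the start; "torque": the same for the moment, N m; "width": opening from 0.0 (shut) to 1.0 (fully open).
Only numpy, scipy, OpenCV 4.12 (cv2) and the standard library are available. Lean on these libraries where they do the work, as an engineer would, in place of code of your own. Each camera call takes 0.05 s, during which the arm holds its last target.

## Working session

There is one attempt and no reset: what is moved stays moved. The work goes in short steps, Python scripts to look and compute and a tool call to move; the robot and the scene stay as the last step left them, time stands still between calls to the robot, and variables do not carry over. Pictures are saved under pics/ and viewed, and the job is handed in when it is done.

Besides the shell and the picture viewer there is one more tool, called as a command line: name --argument value ..., lists and objects as JSON in quotes. servo_tool: Moves the arm, as the interface text tells. Its arguments: {"type":"object","properties":{"rows":{"type":"string"}},"required":["rows"]}

```bash
ls; mkdir -p pics
python3 - <<'E'
from cell import bot
import cv2,numpy as np,pickle
print(bot.observe(), bot.tcp_to_tips)
for n in ["scene","top"]:
    d=bot.grab_frame(n); pickle.dump(d,open(f"{n}0.pkl","wb"))
    cv2.imwrite(f"pics/{n}0.png",d["frame"][:,:,::-1]); print(n,d["K"],d["origin"],d["rotation"])
E
```

```text
pics
{'time_s': 0.0, 'joints': array([ 1.18710533,  0.32183067, -0.0701031 ,  1.4516709 ,  0.02263296,
        1.37075565, -0.05688969]), 'joint_velocities': array([ 2.01825875e-03,  1.94221459e-03, -2.13484614e-03,  1.66304065e-03,
       -6.56941595e-05, -1.92264528e-04,  1.08767762e-03]), 'joint_torque': array([ 8.43800026e-04, -4.91284418e+01, -4.03367048e-01, -3.12529171e+01,
       -6.37397985e-02,  4.38465143e-02,  1.52259645e-04]), 'position': array([ 0.25160326, -0.59888808,  0.29115859]), 'tool_rot': array([ 9.80278576e-01,  1.97618401e-01, -2.45005484e-04, -9.06044759e-04]), 'wrist_force': array([-0.14077677, -0.16118811, -0.52133417]), 'torque': array([ 0.01444122, -0.00196842, -0.05707618]), 'width': 0.9998280203846871} 0.0697
scene [[573.56043944   0.         319.12588644]
 [  0.         573.56043944 228.26558408]
 [  0.           0.           1.        ]] [ 0.90206245 -0.72023663  0.91935633] [ 0.88710714  0.22314712 -0.09220203 -0.3933765 ]
top [[568.03790567   0.         325.37870259]
 [  0.         568.03790567 245.63120159]
 [  0.           0.           1.        ]] [0.42563034 0.03950348 1.61078224] [ 0.70844431 -0.70537472  0.01413593 -0.01879716]
```

View pics/scene0.png

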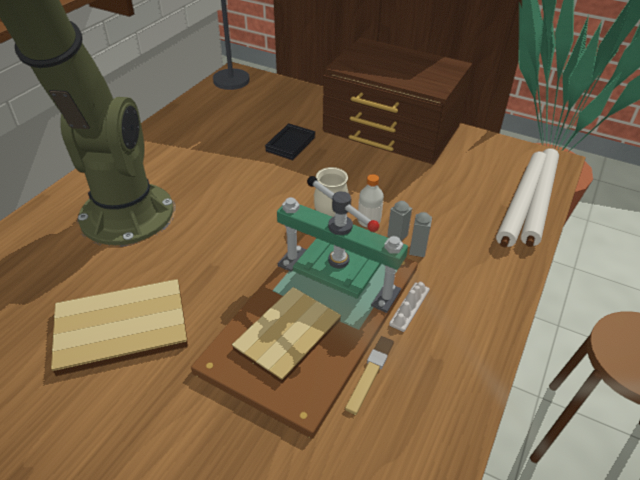

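View pics/top0.png

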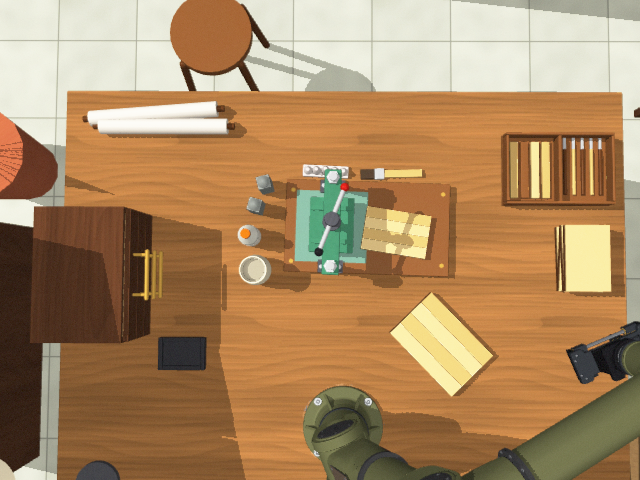

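```bash
cat > h.py <<'E'
import cv2,numpy as np,pickle
from scipy.spatial.transform import Rotation as R
def cam(d):
    r=np.asarray(d["rotation"]); return np.asarray(d["K"]),np.asarray(d["origin"]),(R.from_quat(r).as_matrix() if r.size==4 else r)
def ray(d,u,v):
    K,o,M=cam(d); return o,M@np.linalg.inv(K)@np.array([u,v,1.])
def onz(d,u,v,z):
    o,r=ray(d,u,v); return o+r*(z-o[2])/r[2]
def proj(d,p):
    K,o,M=cam(d); q=K@(M.T@(np.asarray(p,float)-o)); return q[:2]/q[2]
def tri(d1,p1,d2,p2):
    o1,a=ray(d1,*p1);o2,b=ray(d2,*p2);a/=np.linalg.norm(a);b/=np.linalg.norm(b)
    s=np.linalg.lstsq(np.c_[a,-b],o2-o1,rcond=None)[0]; x,y=o1+a*s[0],o2+b*s[1]
    return (x+y)/2,np.linalg.norm(x-y)
E
python3 - <<'E'
from h import *
t=pickle.load(open("top0.pkl","rb"));s=pickle.load(open("scene0.pkl","rb"))
f=t["frame"][:,:,::-1]
cv2.imwrite("pics/t0z.png",cv2.resize(f[150:300,230:470],(800,500),interpolation=cv2.INTER_CUBIC))
f=s["frame"][:,:,::-1]
cv2.imwrite("pics/s0z.png",cv2.resize(f[160:440,180:460],(600,600),interpolation=cv2.INTER_CUBIC))
E
```

```text
(no output)
```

View pics/t0z.png

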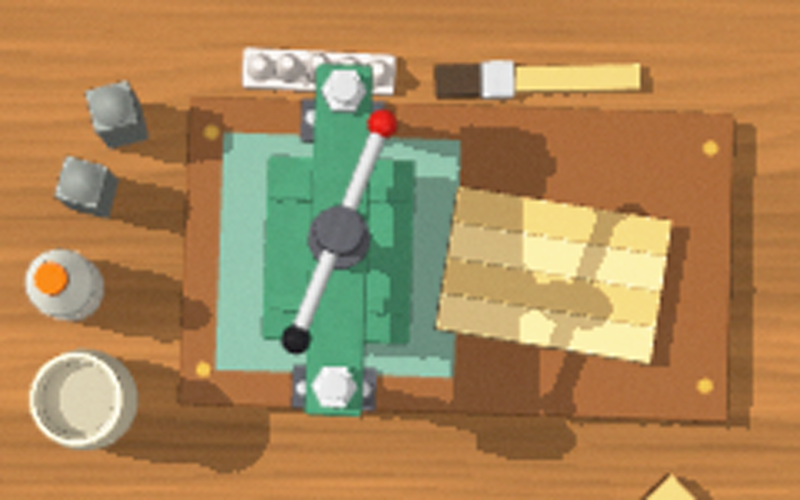

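View pics/s0z.png

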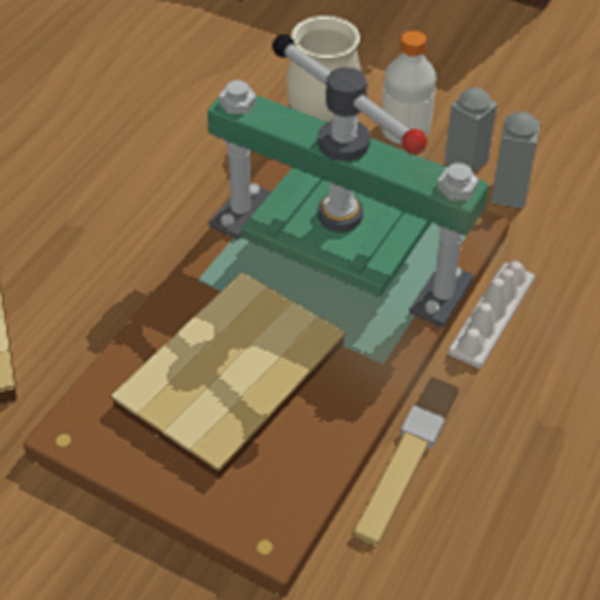

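```bash
cat > meas.py <<'E'
from h import *
def z2p(u,v): return 230+(u+.5)/3.3333-.5,150+(v+.5)/3.3333-.5
t=pickle.load(open("top0.pkl","rb"));s=pickle.load(open("scene0.pkl","rb"))
bed=np.array([onz(t,*z2p(*c),.025)[:2] for c in [(190,97),(735,115),(728,420),(182,403)]])
print("bed",bed.round(4).tolist())
# press axes: +y from right(-y) to left
yd=(bed[0]-bed[1]+bed[3]-bed[2]);xd=(bed[0]-bed[3]+bed[1]-bed[2])
print("ang y",np.arctan2(-yd[0],yd[1]),"ang x",np.arctan2(xd[1],xd[0]))
yaw=(np.arctan2(-yd[0],yd[1])*2+np.arctan2(xd[1],xd[0]))/3
c=bed.mean(0); Rm=np.array([[np.cos(yaw),-np.sin(yaw)],[np.sin(yaw),np.cos(yaw)]])
print("yaw",yaw,"axis from bed",c+Rm@[0,.1], "dims",[np.linalg.norm(bed[i]-bed[(i+1)%4]) for i in range(4)])
# board mask
hsv=cv2.cvtColor(t["frame"],cv2.COLOR_RGB2HSV)
print([hsv[int(z2p(*p)[1]),int(z2p(*p)[0])].tolist() for p in [(480,215),(560,215),(600,270),(480,270),(700,300),(560,160)]])
m=((hsv[...,0]>19)&(hsv[...,0]<32)&(hsv[...,1]>60)&(hsv[...,2]>100)).astype(np.uint8)
m[:,:350]=0;m[:,445:]=0;m[:195]=0;m[270:]=0
m=cv2.morphologyEx(m,cv2.MORPH_CLOSE,np.ones((5,5)))
cs=max(cv2.findContours(m,0,2)[0],key=cv2.contourArea)
P=np.array([onz(t,*p[0],.043)[:2] for p in cs],np.float32)
r=cv2.minAreaRect((P*1000).astype(np.float32));print("board",r)
q=np.array([onz(t,*z2p(*c),.043)[:2] for c in [(457,187),(670,220),(650,362),(436,328)]])
print(q.round(4).tolist(),q.mean(0)); d=q[0]-q[1]+q[3]-q[2];print("board yaw",np.arctan2(-d[0],d[1]))
print([np.linalg.norm(q[i]-q[(i+1)%4]) for i in range(4)])
# mat corners
mt=np.array([onz(t,*z2p(*c),.025)[:2] for c in [(223,133),(461,141),(453,377),(216,370)]]);print("mat",mt.mean(0))
# balls
for nm,f in [("red",lambda h:((h[...,0]<5)|(h[...,0]>175))&(h[...,1]>190)&(h[...,2]>120)),("blk",lambda h:(h[...,2]<45))]:
    o=[]
    for d_,box in [(t,(310,230+0,360,265)) ,(s,(300,170,390,240))]:
        h=cv2.cvtColor(d_["frame"],cv2.COLOR_RGB2HSV);mm=f(h)
        b=np.zeros_like(mm);x0,y0,x1,y1=box
        if nm=="red" and d_ is t: y0,y1=175,200
        b[y0:y1,x0:x1]=1
        v,u=np.nonzero(mm&b);o.append((u.mean(),v.mean()));print(nm,len(u),o[-1])
    print(tri(t,o[0],s,o[1]))
# boss/hub
for z in (.235,): print("hub",onz(t,*z2p(339,236),.24))
E
python3 meas.py
```

```text
bed [[0.6873, 0.1599], [0.6736, -0.2991], [0.4173, -0.2918], [0.4294, 0.1646]]
ang y -0.0282015965682486 ang x -0.023385630786370466
yaw -0.02659627464095589 axis from bed [0.55457341 0.03335764] dims [np.float64(0.45914271191936373), np.float64(0.256440639102285), np.float64(0.4565176476609822), np.float64(0.25791412477085374)]
[[20, 129, 192], [23, 117, 246], [21, 104, 221], [20, 129, 193], [13, 167, 173], [12, 161, 174]]
board ((524.9730224609375, -141.83047485351562), (179.87246704101562, 143.20095825195312), 81.07672882080078)
[[0.6098, -0.0641], [0.5829, -0.2409], [0.465, -0.2239], [0.4924, -0.0469]] [ 0.53753329 -0.14393349]
board yaw -0.15218690739477497
[np.float64(0.17875987670230373), np.float64(0.11915645175277308), np.float64(0.17909079237699285), np.float64(0.1186465137885181)]
mat [0.55425886 0.03432513]
red 49 (np.float64(344.59183673469386), np.float64(186.3877551020408))
red 10 (np.float64(373.8), np.float64(222.5))
(array([0.63578552, 0.00352242, 0.23794406]), np.float64(0.0040192289992874095))
blk 42 (np.float64(318.2857142857143), np.float64(251.9047619047619))
blk 47 (np.float64(310.8936170212766), np.float64(180.27659574468086))
(array([0.47521759, 0.06628477, 0.23105152]), np.float64(0.001458476869064759))
hub [0.55058755 0.0345027  0.24      ]
```

servo_tool --rows "31 -17 0 0 0.3;31 -17 0 0 0.3;31 -17 0 0 0.3;31 -17 0 0 0.3;31 -17 0 0 0.3;31 -17 0 0 0.3;31 -17 0 0 0.3;31 -17 0 0 0.3;31 -17 0 0 0.3;31 -17 0 0 0.3;31 -17 0 0 0.3;31 -17 0 0 0.3"

```text
time_s: 1.6
position: [0.5161, -0.2661, 0.2918]
tool_rot: [0.98, 0.198, -0.0, -0.0]
wrist_force: [-0.4, 0.2, -0.1]
width: 0.698
```

servo_tool --rows "0 0 0 -9 0.3;0 0 0 -9 0.3;0 0 0 -9 0.3;0 0 0 -9 0.3;0 0 0 -9 0.3;0 0 0 -9 0.3;0 0 0 -4.5 0.3;0 0 0 0 0.3"

```text
time_s: 2.6
position: [0.5155, -0.267, 0.2918]
tool_rot: [0.759, 0.651, -0.0, -0.0]
wrist_force: [0.3, 0.1, 0.6]
width: 0.7
```

```bash
cat > st.py <<'E'
from h import *
from cell import bot
o=bot.observe(); M=R.from_quat(o["tool_rot"]).as_matrix()
x=M[:,0]; print("t",o["time_s"],"pos",o["position"].round(4),"xang",np.arctan2(x[1],x[0]).round(4),"zz",M[:,2].round(3),"F",o["wrist_force"].round(2),"T",o["torque"].round(3),"w",round(o["width"],3)); print("j",o["joints"].round(3))
E
python3 st.py
```

```text
t 2.6 pos [ 0.5155 -0.267   0.2918] xang 1.4179 zz [-0.001  0.    -1.   ] F [0.33 0.1  0.58] T [-0.001 -0.068 -0.01 ] w 0.7
j [ 0.812  0.201 -0.435  1.617  0.086  1.343  0.212]
```

servo_tool --rows "0 3 38 0 0.3;0 0 38 0 0.3;0 0 38 0 0.3;0 0 38 0 0.3;0 0 28 0 0.3;0 0 10 0 0.3;0 0 0 0 0.3;0 0 0 0 0.3"

```text
time_s: 3.6
position: [0.5196, -0.2679, 0.1037]
tool_rot: [0.759, 0.651, 0.0, 0.001]
wrist_force: [-0.0, -0.2, 0.4]
width: 0.699
```

```bash
python3 st.py
python3 - <<'E'
from h import *
from cell import bot
for n in ["scene","top"]:
    d=bot.grab_frame(n); pickle.dump(d,open(f"{n}1.pkl","wb")); f=d["frame"][:,:,::-1]
    f=f[160:440,180:460] if n=="scene" else f[150:300,230:470]
    cv2.imwrite(f"pics/{n}1.png",cv2.resize(f,(600,600) if n=="scene" else (800,500),interpolation=cv2.INTER_CUBIC))
E
```

```text
t 3.6 pos [ 0.5196 -0.2679  0.1037] xang 1.4184 zz [ 0.002 -0.001 -1.   ] F [-0.02 -0.16  0.4 ] T [-0.008 -0.087  0.036] w 0.699
j [ 0.779  0.378 -0.412  1.807  0.178  0.991  0.143]
```

View pics/scene1.png

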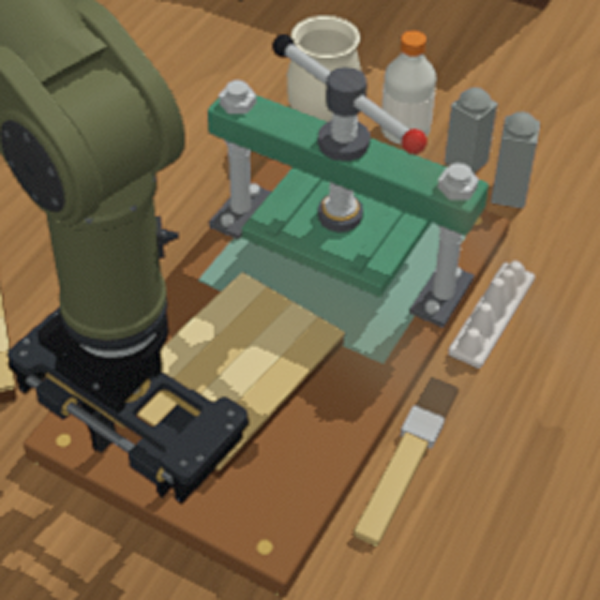

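View pics/top1.png

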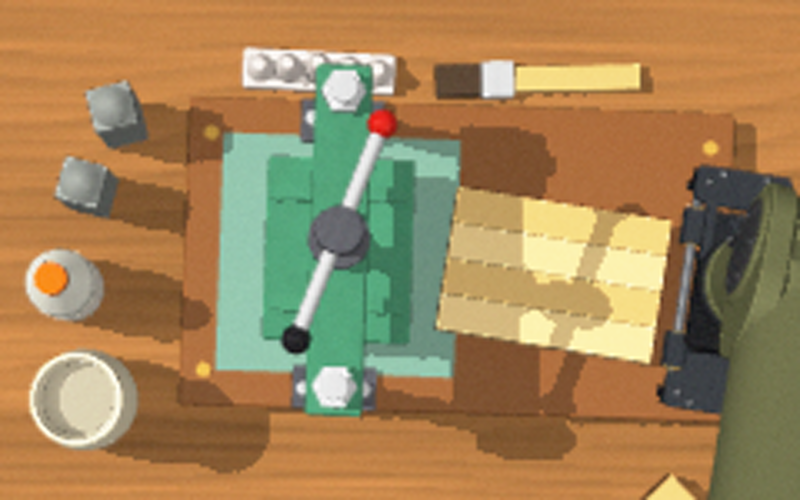

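servo_tool --rows "8 0 2 0 0.3;7 0 1 0 0.3;3 0 0 0 0.3;3 0 0 0 0.3;3 0 0 0 0.3"

```text
time_s: 4.32
position: [0.5223, -0.244, 0.0993]
tool_rot: [0.759, 0.651, -0.0, 0.0]
wrist_force: [-1.4, -1.6, -1.4]
width: 0.702
```

servo_tool --rows "2 0 0 0 0.3;2 0 0 0 0.3;2 0 0 0 0.3"

```text
time_s: 4.7
position: [0.5231, -0.2382, 0.0993]
tool_rot: [0.759, 0.651, -0.0, 0.0]
wrist_force: [-0.7, -1.0, 0.3]
width: 0.698
```

```bash
python3 st.py
```

```text
t 4.7 pos [ 0.5231 -0.2382  0.0993] xang 1.4184 zz [-0.    -0.001 -1.   ] F [-0.71 -1.05  0.33] T [-0.458  0.035 -0.024] w 0.698
j [ 0.744  0.368 -0.425  1.832  0.18   0.979  0.09 ]
```

servo_tool --rows "5 0.5 0 -0.3 0.3;10 0.8 0 -0.4 0.3;11 0.9 0 -0.5 0.3;11 0.9 0 -0.5 0.3;11 0.9 0 -0.5 0.3;11 0.9 0 -0.5 0.3;11 0.9 0 -0.5 0.3;11 0.9 0 -0.5 0.3;11 0.9 0 -0.5 0.3;11 0.9 0 -0.5 0.3;8 0.6 0 -0.3 0.3;4 0.4 0 -0.2 0.3"

```text
time_s: 6.2
position: [0.5453, -0.124, 0.0993]
tool_rot: [0.728, 0.685, -0.0, 0.0]
wrist_force: [-1.1, -2.3, 1.2]
width: 0.707
```

```bash
python3 st.py
cat > snap.py <<'E'
from h import *
from cell import bot
import sys
for n in ["scene","top"]:
    d=bot.grab_frame(n); pickle.dump(d,open(f"{n}{sys.argv[1]}.pkl","wb")); f=d["frame"][:,:,::-1]
    f=f[160:440,180:460] if n=="scene" else f[150:300,230:470]
    cv2.imwrite(f"pics/{n}{sys.argv[1]}.png",cv2.resize(f,(600,600) if n=="scene" else (800,500),interpolation=cv2.INTER_CUBIC))
E
python3 snap.py 2
```

```text
t 6.2 pos [ 0.5453 -0.124   0.0993] xang 1.5105 zz [-0. -0. -1.] F [-1.08 -2.28  1.17] T [-0.516 -0.056 -0.017] w 0.707
j [ 0.604  0.35  -0.495  1.868  0.198  0.972 -0.038]
```

View pics/top2.png

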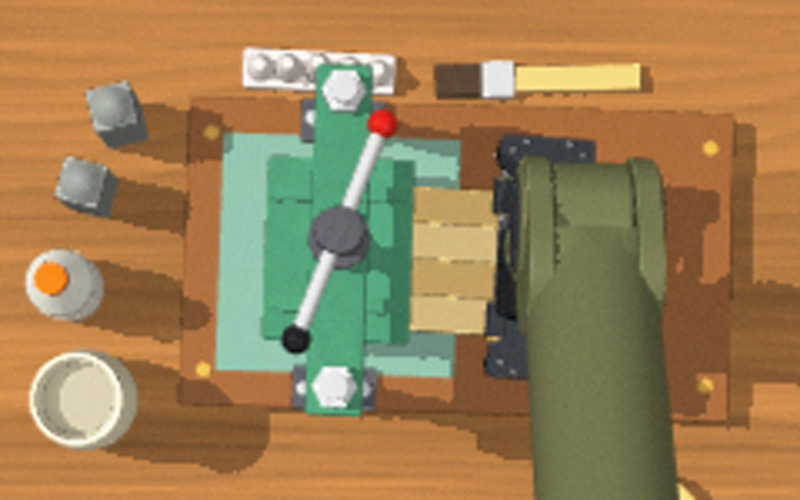

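View pics/scene2.png

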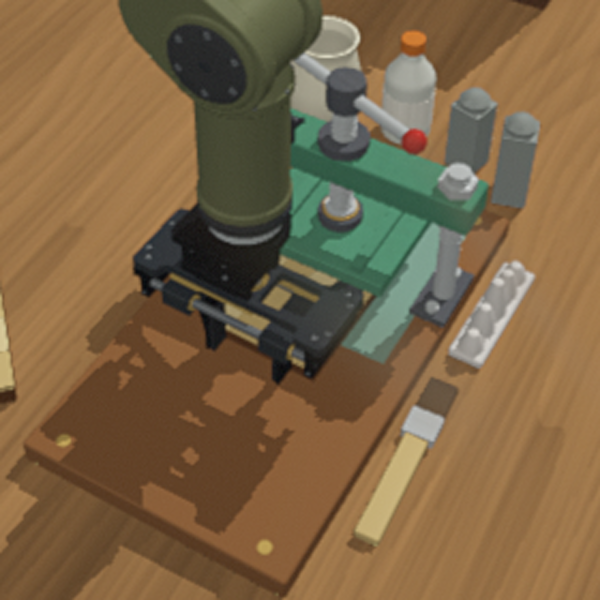

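Run:
```python
from h import *
d=pickle.load(open("top2.pkl","rb"))
f=d["frame"];h=cv2.cvtColor(f,cv2.COLOR_RGB2HSV)
m=((h[...,0]>17)&(h[...,0]<32)&(h[...,2]>100)&(h[...,1]<150))
P=[]
for u in range(356,376,2):
    c=np.nonzero(m[195:265,u])[0]+195
    a,b=onz(d,u,c.min()-.5,.043),onz(d,u,c.max()+.5,.043); P.append([a[1],a[0],b[0]])
P=np.array(P)
for k in (1,2):
    s=np.polyfit(P[:,0],P[:,k],1);print(s,)
mid=np.polyfit(P[:,0],(P[:,1]+P[:,2])/2,1); print("width",(P[:,1]-P[:,2]).mean(),"yaw",-mid[0],P[:,0].mean())
yaw=-.0266;A=np.array([.5545,.034])
for y in (-.07,-.1): print("mid x",np.polyval(mid,y),"press mid",A[0]-np.tan(yaw)*(y-A[1]))
```

```text
[0.06933839 0.61290824]
[0.00796741 0.4822997 ]
width 0.12697023598012228 yaw -0.0386528989143466 -0.05928376435308955
mid x 0.5448982691839581 press mid 0.5517329473506226
mid x 0.5437386822165278 press mid 0.5509347590863791
```

Run:
```python
from h import *
def z2p(u,v): return 230+(u+.5)/3.3333-.5,150+(v+.5)/3.3333-.5
d=pickle.load(open("top2.pkl","rb"))
f=d["frame"][175:265,340:390,::-1]
cv2.imwrite("pics/z2.png",cv2.resize(f,None,fx=6,fy=6,interpolation=cv2.INTER_NEAREST))
for p in [(418,186),(497,190),(411,330),(490,335)]: print(onz(d,*z2p(*p),.043).round(4))
```

```text
[ 0.6105 -0.0317  0.043 ]
[ 0.6074 -0.0974  0.043 ]
[ 0.4907 -0.0262  0.043 ]
[ 0.4868 -0.0916  0.043 ]
```

View pics/z2.png

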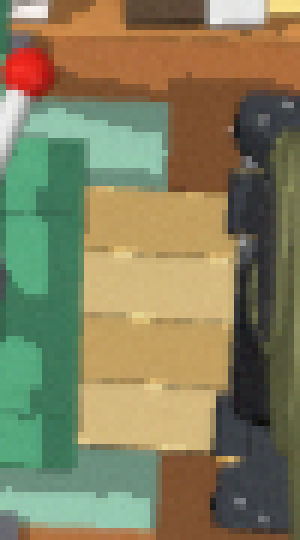

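servo_tool --rows "4 0.4 0 -0.2 0.3;7 0.6 0 -0.3 0.3;8 0.7 0 -0.3 0.3;8 0.7 0 -0.3 0.3;8 0.7 0 -0.3 0.3;8 0.7 0 -0.3 0.3;7 0.6 0 -0.2 0.3;4 0.3 0 0 0.3;2 0.2 0 0 0.3;1 0 0 0 0.3;0 0 0 0 0.3"

```text
time_s: 7.68
position: [0.5526, -0.068, 0.0992]
tool_rot: [0.717, 0.697, -0.0, -0.0]
wrist_force: [-0.5, -2.0, -1.1]
width: 0.7
```

```bash
python3 st.py; python3 snap.py 3
```

```text
t 7.675 pos [ 0.5526 -0.068   0.0992] xang 1.5425 zz [-0.  0. -1.] F [-0.46 -2.   -1.15] T [-0.31   0.018  0.012] w 0.7
j [ 0.53   0.35  -0.525  1.873  0.21   0.973 -0.116]
```

View pics/scene3.png

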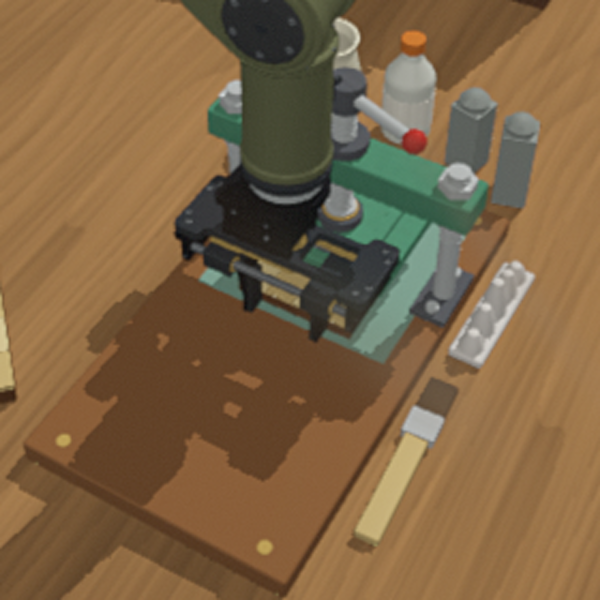

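servo_tool --rows "-15 0 0 0 0.3;-35 0 0 0 0.3;-35 0 0 0 0.3;-35 0 0 0 0.3;-15 0 0 0 0.3"

```text
time_s: 8.4
position: [0.5484, -0.2063, 0.0993]
tool_rot: [0.718, 0.696, -0.0, 0.0]
wrist_force: [0.1, -0.4, 0.5]
width: 0.694
```

```bash
python3 snap.py 4
python3 - <<'E'
from h import *
d=pickle.load(open("top4.pkl","rb"))
cv2.imwrite("pics/z4.png",cv2.resize(d["frame"][180:270,310:400,::-1],None,fx=6,fy=6,interpolation=cv2.INTER_NEAREST))
d=pickle.load(open("scene4.pkl","rb"))
cv2.imwrite("pics/zs4.png",cv2.resize(d["frame"][230:350,250:400,::-1],None,fx=5,fy=5,interpolation=cv2.INTER_NEAREST))
E
```

```text
(no output)
```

View pics/z4.png

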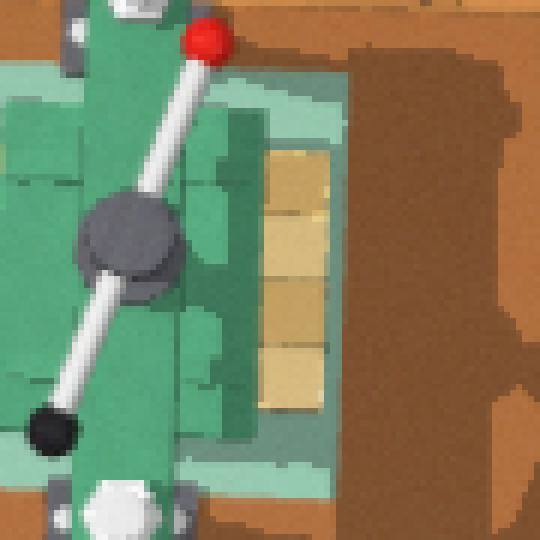

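View pics/zs4.png

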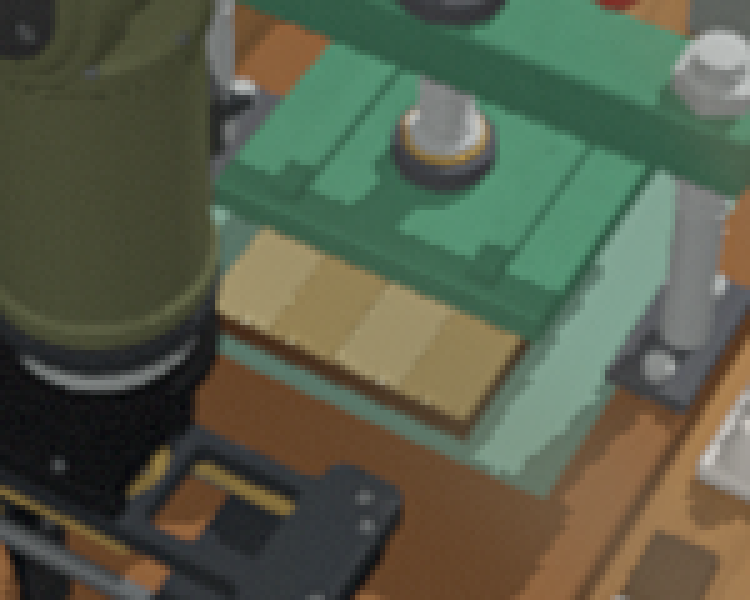

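```bash
python3 - <<'E'
from h import *
d=pickle.load(open("top4.pkl","rb"))
def q(u,v,z): return onz(d,310+(u)/6-.5,180+(v)/6-.5,z)[:2]
b1,b2=q(330,150,.043),q(324,411,.043); m1,m2=q(349,72,.025),q(336,499,.025)
for n,a,b in [("board",b1,b2),("mat",m1,m2)]:
    e=a-b; L=np.linalg.norm(e); an=np.arctan2(e[1],e[0]); nrm=np.array([-np.sin(an),np.cos(an)])
    half=.09 if n=="board" else .1
    print(n,a.round(4),b.round(4),"L",L,"yaw",an,"centre",((a+b)/2+nrm*half).round(4))
E
python3 st.py
```

```text
board [ 0.6132 -0.0579] [ 0.4926 -0.0553] L 0.12069352604410888 yaw -0.021583791390226825 centre [0.5549 0.0334]
mat [ 0.6521 -0.0678] [ 0.4524 -0.062 ] L 0.19973617868181504 yaw -0.029223352034889405 centre [0.5552 0.035 ]
t 8.5 pos [ 0.5485 -0.205   0.0992] xang 1.5392 zz [-0. -0. -1.] F [ 0.58  0.04 -0.46] T [ 0.055 -0.038  0.023] w 0.698
j [ 0.699  0.394 -0.46   1.804  0.206  0.99   0.125]
```

servo_tool --rows "15 0 0 -0.2 0.3;40 0 0 0 0.3;40 0 0 0 0.3;25 0 0 0 0.3;10 0 0 0 0.3;5 0 0 0 0.3;1.8 0 0 0 0.3;1 0 0 0 0.3;0 0 0 0 0.3;0 0 0 0 0.3"

```text
time_s: 9.75
position: [0.5523, -0.066, 0.0993]
tool_rot: [0.716, 0.698, -0.0, 0.0]
wrist_force: [0.2, -1.8, 2.3]
width: 0.7
```

```bash
python3 st.py
```

```text
t 9.75 pos [ 0.5523 -0.066   0.0993] xang 1.545 zz [ 0.    -0.001 -1.   ] F [ 0.2  -1.76  2.25] T [-0.64   0.093  0.06 ] w 0.7
j [ 0.527  0.349 -0.526  1.875  0.21   0.973 -0.118]
```

servo_tool --rows "-15 0 0 0 0.3;-35 0 0 0 0.3;-35 0 0 0 0.3;-35 0 0 0 0.3;-15 0 0 0 0.3;0 0 -30 0 0.6;0 0 -50 0 0.65;0 0 -50 0 0.65;0 0 -50 0 0.65;0 0 -50 0 0.65;0 0 -5 0 0.65;0 0 0 0 0.65"

```text
time_s: 11.25
position: [0.5491, -0.1992, 0.334]
tool_rot: [0.715, 0.699, 0.0, -0.0]
wrist_force: [0.0, 0.9, -0.1]
width: 0.353
```

```bash
python3 st.py; python3 snap.py 5
python3 - <<'E'
from h import *
d=pickle.load(open("top5.pkl","rb"))
cv2.imwrite("pics/z5.png",cv2.resize(d["frame"][180:270,310:400,::-1],None,fx=6,fy=6,interpolation=cv2.INTER_NEAREST))
E
```

```text
t 11.25 pos [ 0.5491 -0.1992  0.334 ] xang 1.5474 zz [ 0.  0. -1.] F [ 0.03  0.9  -0.09] T [-0.003 -0.1    0.042] w 0.353
j [ 0.733  0.197 -0.497  1.543  0.094  1.425  0.207]
```

View pics/z5.png

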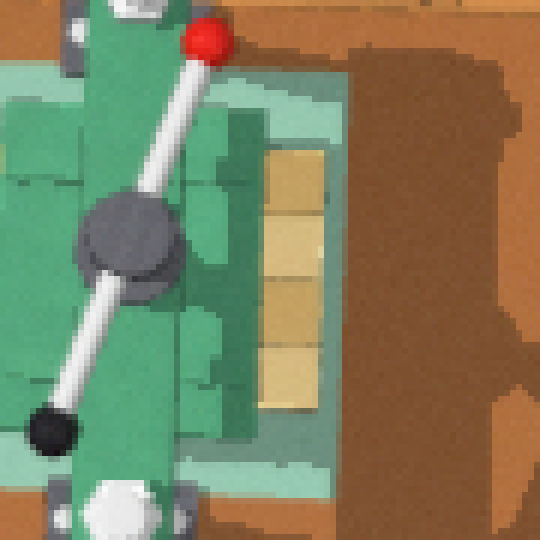

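View pics/scene5.png

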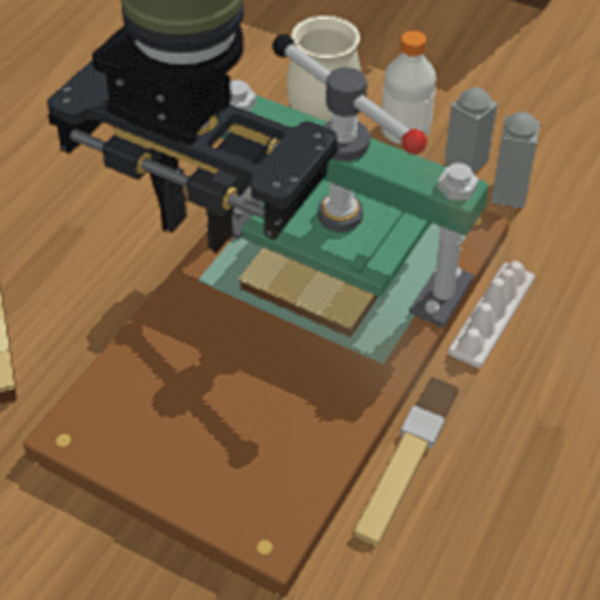

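Run:
```python
from h import *
t=pickle.load(open("top5.pkl","rb"));s=pickle.load(open("scene5.pkl","rb"))
r,e=tri(t,(344.3,186.5),s,(373.5,225.6));b,e2=tri(t,(318.2,251.4),s,(312.1,181.2))
print(r,e,b,e2,(r+b)/2,np.linalg.norm(r-b),np.arctan2(*(r-b)[[1,0]]))
for z in (.228,.232,.236):
    r=onz(t,344.3,186.5,z);b=onz(t,318.2,251.4,z);print(z,(r+b)/2,np.linalg.norm(r-b),np.arctan2(*(r-b)[[1,0]]))
```

```text
[0.63620748 0.00382686 0.23046586] 0.0030641713765627594 [0.47699871 0.06681561 0.2290434 ] 0.0025687230369027068 [0.55660309 0.03532124 0.22975463] 0.1712221897940206 -0.37673879218680567
0.228 [0.55555771 0.03464084 0.228     ] 0.17131071313030768 -0.37722077843054463
0.232 [0.55518186 0.03465491 0.232     ] 0.1708151594334533 -0.3772207784305446
0.236 [0.55480602 0.03466897 0.236     ] 0.17031960573659885 -0.3772207784305445
```

servo_tool --rows "25 -4.5 -20 0 0.65;46 -9.8 0 0 0.65;46 -9.8 0 0 0.65;46 -9.8 0 0 0.65;46 -9.8 0 0 0.65;45.4 -9.8 0 0 0.65;0 0 0 -8 0.65;0 0 0 -10 0.65;0 0 0 -10 0.65;0 0 0 -10 0.65;0 0 0 -10 0.65;0 0 0 -10 0.65"

```text
time_s: 12.85
position: [0.5008, 0.0577, 0.3548]
tool_rot: [0.284, 0.959, 0.0, -0.0]
wrist_force: [0.2, 0.1, -0.1]
width: 0.349
```

servo_tool --rows "0 0 0 -9.8 0.65;0 0 0 -2 0.65;0 0 0 0 0.65"

```text
time_s: 13.22
position: [0.5014, 0.0566, 0.3545]
tool_rot: [0.188, 0.982, -0.0, 0.0]
wrist_force: [-0.5, 0.4, -1.5]
width: 0.348
```

```bash
python3 st.py
```

```text
t 13.225 pos [0.5014 0.0566 0.3545] xang 2.7635 zz [ 0. -0. -1.] F [-0.46  0.39 -1.47] T [ 0.061 -0.134  0.   ] w 0.348
j [ 0.534  0.013 -0.699  1.685  0.009  1.446  1.027]
```

servo_tool --rows "0 0 25 0 0.65;0 0 20 0 0.65;0 0 10 0 0.65;0 0 8 0 0.65;0 0 6 0 0.65;0 0 0 0 0.65"

```text
time_s: 13.98
position: [0.5017, 0.0556, 0.2851]
tool_rot: [0.188, 0.982, -0.0, -0.0]
wrist_force: [-0.2, 0.4, -0.3]
width: 0.351
```

```bash
python3 st.py; python3 snap.py 6
```

```text
t 13.975 pos [0.5017 0.0556 0.2851] xang 2.7643 zz [-0. -0. -1.] F [-0.23  0.38 -0.34] T [ 0.039 -0.155  0.006] w 0.351
j [ 0.527  0.051 -0.705  1.793  0.034  1.31   1.007]
```

View pics/scene6.png

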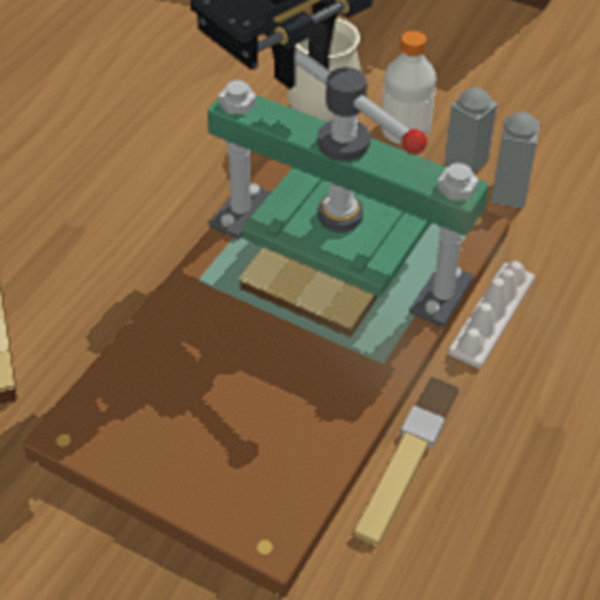

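servo_tool --rows "-0.9 10.1 0.4 10 0.65;-0.9 10.1 0.4 10 0.65;-0.9 10.1 0.4 10 0.65;-0.9 10.1 0.4 10 0.65;-0.9 10.1 0.4 10 0.65;-0.9 10.1 0.5 10 0.65;-0.9 10.1 0.5 10 0.65;-0.9 10.1 0.5 10 0.65;-0.9 10.1 0.5 10 0.65"

```text
time_s: 15.2
position: [0.5763, 0.0889, 0.2816]
tool_rot: [0.828, 0.56, -0.001, -0.001]
wrist_force: [-4.9, 1.2, 3.7]
width: 0.357
```

```bash
cat >> st.py <<'E'
A=np.array([.5555,.035]); p=o["position"][:2]-A; F=o["wrist_force"];a=np.arctan2(x[1],x[0])
tz=p[0]*F[1]-p[1]*F[0]
print("r",np.hypot(*p).round(4),"pos ang",np.arctan2(p[1],p[0]).round(4),"r x F",tz.round(3),"total Mz",(tz+o["torque"][2]).round(3),"Ftool",(M.T@F).round(2))
E
python3 st.py; python3 snap.py 7
```

```text
t 15.2 pos [0.5763 0.0889 0.2816] xang 1.1888 zz [-0.003  0.    -1.   ] F [-4.88  1.19  3.73] T [0.115 1.126 0.076] w 0.357
j [ 0.328  0.237 -0.612  1.618  0.138  1.333 -0.686]
r 0.0577 pos ang 1.2026 r x F 0.287 total Mz 0.363 Ftool [-0.72 -4.98 -3.71]
```

View pics/scene7.png

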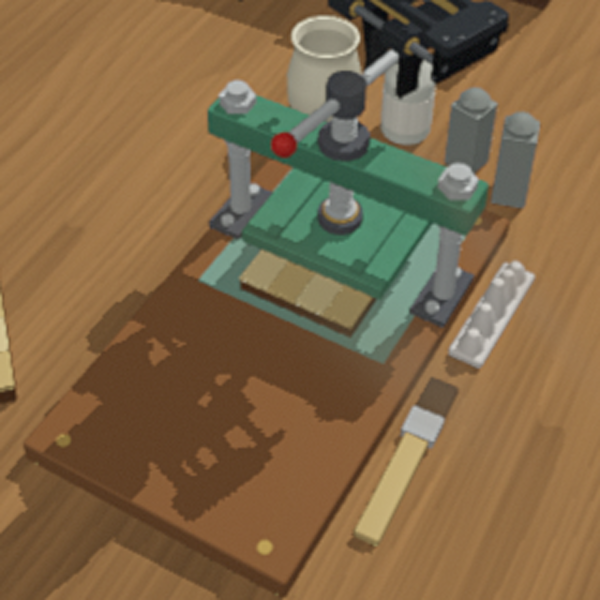

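servo_tool --rows "-0.9 10.1 0.5 10 0.65;-0.9 10.1 0.4 10 0.65;-0.9 10.1 0.4 10 0.65;-0.9 10.1 0.4 10 0.65;-0.9 10.1 0.4 10 0.65;-0.9 10.1 0.4 10 0.65;-0.9 10.1 0.5 10 0.65;-0.9 10.1 0.5 10 0.65;-0.9 10.1 0.5 10 0.65;-0.9 10.1 0.5 10 0.65"

```text
time_s: 16.55
position: [0.607, 0.0058, 0.2773]
tool_rot: [0.962, -0.272, 0.002, -0.002]
wrist_force: [5.7, 3.9, -2.3]
width: 0.349
```

```bash
python3 st.py
```

```text
t 16.55 pos [0.607  0.0058 0.2773] xang -0.5515 zz [ 0.006  0.003 -1.   ] F [ 5.69  3.92 -2.33] T [ 0.992 -0.989  0.016] w 0.349
j [ 0.24   0.253 -0.347  1.579  0.085  1.318 -2.24 ]
r 0.0592 pos ang -0.5155 r x F 0.368 total Mz 0.384 Ftool [ 2.79 -6.31  2.38]
```

servo_tool --rows "0 -6 0 0 0.65;0 0 -40 0 0.65;0 0 -35 0 0.65;-40 6 0 -2 0.65;-40 6 0 -2 0.65;-36 5 0 -2 0.65;0 0 0 -10.5 0.65;0 0 0 -10.5 0.65;0 0 0 -10.5 0.65;0 0 0 -10.5 0.65;0 0 0 -10.5 0.65;0 0 0 -10.5 0.65"

```text
time_s: 18.05
position: [0.4994, 0.0515, 0.352]
tool_rot: [0.945, 0.326, 0.0, 0.0]
wrist_force: [0.1, 0.4, -0.3]
width: 0.35
```

servo_tool --rows "0 0 0 -10.5 0.65;0 0 0 -10.5 0.65;0 0 0 -10.5 0.65;0 0 0 -10.5 0.65;0 0 0 -10.5 0.65;0 0 0 -10.5 0.65;0 0 0 -10.5 0.65;0 0 0 -10.5 0.65;0 0 0 -10.5 0.65;0 0 0 -10.5 0.65;0 0 0 -10.5 0.65;0 0 0 0 0.65"

```text
time_s: 19.55
position: [0.4994, 0.0514, 0.352]
tool_rot: [0.233, 0.972, -0.0, 0.0]
wrist_force: [-0.4, -0.4, 0.7]
width: 0.351
```

```bash
python3 st.py; python3 snap.py 8
```

```text
t 19.55 pos [0.4994 0.0514 0.352 ] xang 2.6706 zz [ 0.    -0.001 -1.   ] F [-0.36 -0.35  0.67] T [ 0.052 -0.127 -0.029] w 0.351
j [ 2.340e-01 -4.000e-03 -3.860e-01  1.704e+00 -1.000e-03  1.441e+00
  9.470e-01]
r 0.0585 pos ang 2.8567 r x F 0.026 total Mz -0.003 Ftool [ 0.16 -0.48 -0.67]
```

View pics/scene8.png

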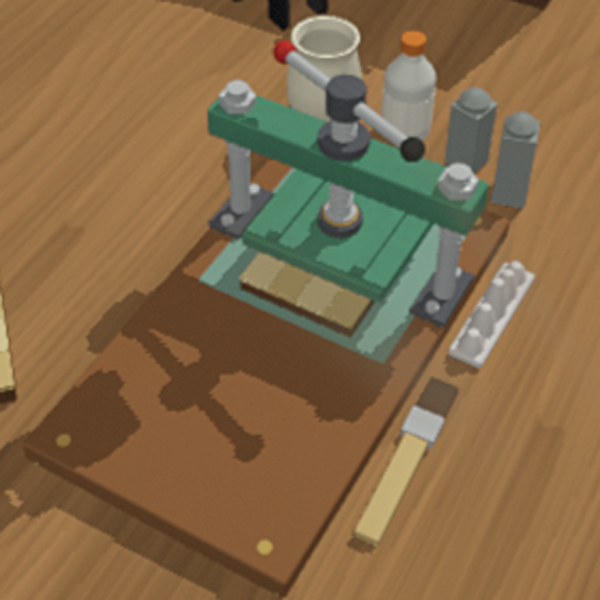

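View pics/top8.png

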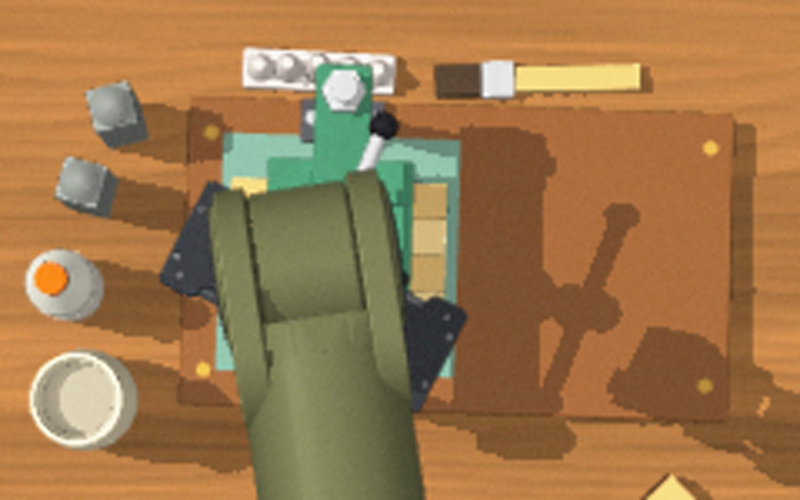

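servo_tool --rows "0 6.6 10 -4.3 0.65;0 0 25 0 0.65;0 0 19 0 0.65;0 0 10 0 0.65;0 0 8 0 0.65;0 0 2 0 0.65;0 0 0 0 0.65"

```text
time_s: 20.52
position: [0.5025, 0.0571, 0.2781]
tool_rot: [0.198, 0.98, 0.0, 0.0]
wrist_force: [-0.5, 0.5, -0.2]
width: 0.354
```

```bash
python3 st.py
python3 - <<'E'
from h import *
t=pickle.load(open("top8.pkl","rb"))
p=onz(t,230+383.5/3.333-.5,150+126.5/3.333-.5,.222)[:2]-[.5555,.035];print(p,np.hypot(*p),np.arctan2(p[1],p[0]))
E
```

```text
t 20.525 pos [0.5025 0.0571 0.2781] xang 2.7434 zz [ 0.001 -0.    -1.   ] F [-0.45  0.54 -0.15] T [-0.006 -0.144  0.017] w 0.354
j [ 0.223  0.039 -0.397  1.81   0.016  1.295  0.995]
r 0.0574 pos ang 2.7458 r x F -0.018 total Mz -0.002 Ftool [0.62 0.32 0.15]
[ 0.07824319 -0.03271709] 0.08480804558422472 -0.39605106635311715
```

servo_tool --rows "-0.9 10.1 0.4 10 0.65;-0.9 10.1 0.4 10 0.65;-0.9 10.1 0.5 10 0.65"

```text
time_s: 20.9
position: [0.5203, 0.0792, 0.2769]
tool_rot: [0.448, 0.894, -0.002, -0.0]
wrist_force: [-2.9, -4.6, 2.3]
width: 0.354
```

```bash
python3 st.py|grep -v ^j
```

```text
t 20.9 pos [0.5203 0.0792 0.2769] xang 2.2128 zz [-0.002 -0.003 -1.   ] F [-2.92 -4.64  2.31] T [-0.855  0.728  0.003] w 0.354
r 0.0565 pos ang 2.2433 r x F 0.293 total Mz 0.295 Ftool [-1.97 -5.13 -2.29]
```

servo_tool --rows "-0.9 10.1 0.4 10 0.65;-0.9 10.1 0.5 10 0.65"

```text
time_s: 21.15
position: [0.538, 0.0891, 0.276]
tool_rot: [0.596, 0.803, -0.002, -0.0]
wrist_force: [-4.5, -3.1, 3.3]
width: 0.348
```

```bash
python3 st.py|grep -v ^j
```

```text
t 21.15 pos [0.538  0.0891 0.276 ] xang 1.8644 zz [-0.003 -0.002 -1.   ] F [-4.51 -3.15  3.28] T [-0.571  0.874  0.1  ] w 0.348
r 0.0568 pos ang 1.8834 r x F 0.299 total Mz 0.399 Ftool [-1.71 -5.24 -3.26]
```

servo_tool --rows "-0.9 10.1 0.4 10 0.65;-0.9 10.1 0.5 10 0.65"

```text
time_s: 21.4
position: [0.5579, 0.0922, 0.2751]
tool_rot: [0.726, 0.687, -0.002, -0.001]
wrist_force: [-5.4, -1.3, 3.4]
width: 0.349
```

```bash
python3 st.py|grep -v ^j
```

```text
t 21.4 pos [0.5579 0.0922 0.2751] xang 1.516 zz [-0.003 -0.001 -1.   ] F [-5.44 -1.34  3.35] T [-0.34   1.054  0.068] w 0.349
r 0.0573 pos ang 1.5285 r x F 0.308 total Mz 0.376 Ftool [-1.64 -5.37 -3.33]
```

servo_tool --rows "-0.9 10.1 0.4 10 0.65;-0.9 10.1 0.5 10 0.65"

```text
time_s: 21.65
position: [0.5775, 0.0885, 0.2742]
tool_rot: [0.834, 0.551, -0.001, -0.001]
wrist_force: [-5.9, 0.1, 2.9]
width: 0.351
```

```bash
python3 st.py|grep -v ^j
```

```text
t 21.65 pos [0.5775 0.0885 0.2742] xang 1.1677 zz [-0.003 -0.    -1.   ] F [-5.85  0.06  2.9 ] T [-0.004  1.145  0.07 ] w 0.351
r 0.0579 pos ang 1.1805 r x F 0.315 total Mz 0.385 Ftool [-2.24 -5.42 -2.88]
```

servo_tool --rows "-0.9 10.1 0.4 10 0.65;-0.9 10.1 0.5 10 0.65"

```text
time_s: 21.9
position: [0.5945, 0.0784, 0.2734]
tool_rot: [0.917, 0.398, -0.001, -0.001]
wrist_force: [-5.1, 0.3, 2.5]
width: 0.35
```

```bash
python3 st.py|grep -v ^j
```

```text
t 21.9 pos [0.5945 0.0784 0.2734] xang 0.8194 zz [-0.003  0.001 -1.   ] F [-5.15  0.33  2.5 ] T [0.371 1.062 0.071] w 0.35
r 0.0583 pos ang 0.8383 r x F 0.236 total Mz 0.307 Ftool [-3.28 -3.99 -2.48]
```

servo_tool --rows "-0.9 10.1 0.4 10 0.65;-0.9 10.1 0.5 10 0.65"

```text
time_s: 22.15
position: [0.6069, 0.0633, 0.2726]
tool_rot: [0.972, 0.233, -0.001, -0.002]
wrist_force: [-3.8, 3.8, 2.8]
width: 0.353
```

```bash
python3 st.py|grep -v ^j
```

```text
t 22.15 pos [0.6069 0.0633 0.2726] xang 0.4711 zz [-0.002  0.003 -1.   ] F [-3.83  3.81  2.81] T [0.788 0.772 0.075] w 0.353
r 0.0587 pos ang 0.5027 r x F 0.304 total Mz 0.38 Ftool [-1.69 -5.15 -2.79]
```

servo_tool --rows "-0.9 10.1 0.4 10 0.65;-0.9 10.1 0.5 10 0.65"

```text
time_s: 22.4
position: [0.6136, 0.0448, 0.2718]
tool_rot: [0.998, 0.061, 0.0, -0.002]
wrist_force: [-1.9, 4.6, 1.7]
width: 0.351
```

```bash
python3 st.py
```

```text
t 22.4 pos [0.6136 0.0448 0.2718] xang 0.1226 zz [ 0.     0.004 -1.   ] F [-1.91  4.64  1.65] T [1.161 0.354 0.132] w 0.351
j [ 0.042  0.264 -0.188  1.567  0.046  1.314 -1.599]
r 0.0589 pos ang 0.1671 r x F 0.288 total Mz 0.42 Ftool [-1.33 -4.85 -1.63]
```

servo_tool --rows "-0.9 10.1 0.4 10 0.65;-0.9 10.1 0.5 10 0.65"

```text
time_s: 22.65
position: [0.6136, 0.0249, 0.271]
tool_rot: [0.994, -0.113, 0.001, -0.003]
wrist_force: [2.0, 5.3, -1.4]
width: 0.351
```

```bash
python3 st.py|grep -v ^j; python3 snap.py 9
```

```text
t 22.65 pos [0.6136 0.0249 0.271 ] xang -0.2263 zz [ 0.003  0.005 -1.   ] F [ 2.01  5.28 -1.42] T [ 1.276 -0.434 -0.005] w 0.351
r 0.0589 pos ang -0.173 r x F 0.327 total Mz 0.322 Ftool [ 0.77 -5.59  1.46]
```

View pics/scene9.png

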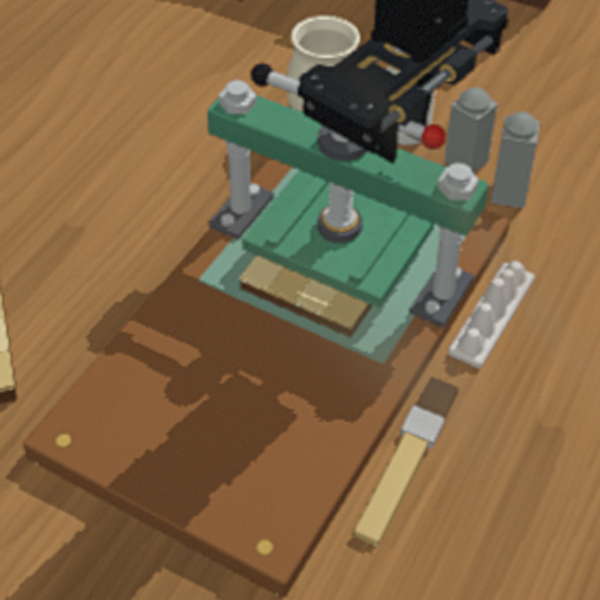

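Run:
```python
from h import *
d=pickle.load(open("scene9.pkl","rb"));e=pickle.load(open("scene4.pkl","rb"))
a=d["frame"][265:325,290:370,::-1];b=e["frame"][265:325,290:370,::-1]
cv2.imwrite("pics/p9.png",cv2.resize(np.hstack([b,a]),None,fx=5,fy=5,interpolation=cv2.INTER_NEAREST))
y=-.028;Rm=np.array([[np.cos(y),-np.sin(y)],[np.sin(y),np.cos(y)]])
for z in (.043,.048,.053,.058,.063,.068,.073):
    o=[]
    for c in [(.075,-.06),(0,-.06),(-.06,-.06)]:
        p=Rm@np.array(c)+[.5555,.035]; o.append(((proj(d,[*p,z])-[290,265])*5+2).round(1))
    print(z,o)
for c in [(.06,-.09,.043),(-.06,-.09,.043),(0.06,-.09,.025)]:
    p=Rm@np.array(c[:2])+[.5555,.035]; print(c,((proj(d,[*p,c[2]])-[290,265])*5+2).round(1))
```

```text
0.043 [array([331.1, 195.6]), array([166.2, 124.2]), array([39.7, 69.4])]
0.048 [array([331.8, 187.4]), array([166.4, 115.9]), array([39.6, 61.1])]
0.053 [array([332.5, 179.1]), array([166.6, 107.7]), array([39.4, 52.8])]
0.058 [array([333.2, 170.8]), array([166.8,  99.3]), array([39.2, 44.5])]
0.063 [array([333.9, 162.4]), array([167.1,  90.9]), array([39.1, 36.1])]
0.068 [array([334.6, 154. ]), array([167.3,  82.5]), array([38.9, 27.7])]
0.073 [array([335.3, 145.5]), array([167.5,  74. ]), array([38.7, 19.2])]
(0.06, -0.09, 0.043) [262.3 231.8]
(-0.06, -0.09, 0.043) [  1.6 116.4]
(0.06, -0.09, 0.025) [260.6 261. ]
```

View pics/p9.png

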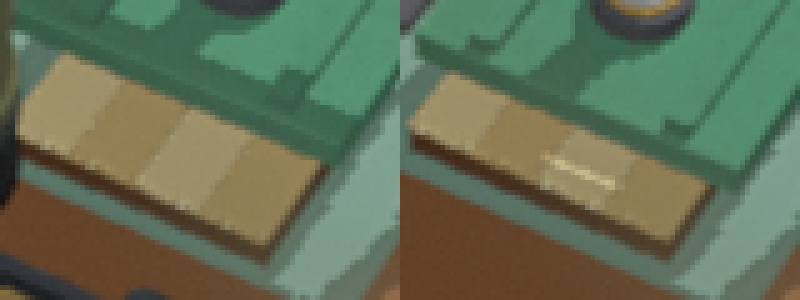

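servo_tool --rows "-0.9 10.1 0.4 10 0.65;-0.9 10.1 0.5 10 0.65"

```text
time_s: 23.0
position: [0.6065, 0.0052, 0.2702]
tool_rot: [0.959, -0.282, 0.002, -0.002]
wrist_force: [5.4, 4.5, -1.4]
width: 0.351
```

```bash
python3 st.py
```

```text
t 23.0 pos [0.6065 0.0052 0.2702] xang -0.5727 zz [ 0.005  0.003 -1.   ] F [ 5.38  4.53 -1.4 ] T [ 0.964 -1.061  0.049] w 0.351
j [ 0.024  0.239 -0.089  1.598  0.02   1.3   -2.211]
r 0.0591 pos ang -0.5295 r x F 0.391 total Mz 0.44 Ftool [ 2.06 -6.71  1.44]
```

servo_tool --rows "0 -6 0 0 0.65;0 0 -40 0 0.65;0 0 -35 0 0.65;-39 8 0 -2 0.65;-39 8 0 -2 0.65;-37 8 0 -2 0.65;0 0 0 -10.5 0.65;0 0 0 -10.5 0.65;0 0 0 -10.5 0.65;0 0 0 -10.5 0.65;0 0 0 -10.5 0.65;0 0 0 -10.5 0.65"

```text
time_s: 24.5
position: [0.4969, 0.0463, 0.3444]
tool_rot: [0.949, 0.316, -0.001, 0.001]
wrist_force: [0.4, 0.5, -0.1]
width: 0.348
```

servo_tool --rows "0 0 0 -10.5 0.65;0 0 0 -10.5 0.65;0 0 0 -10.5 0.65;0 0 0 -10.5 0.65;0 0 0 -10.5 0.65;0 0 0 -10.5 0.65;0 0 0 -10.5 0.65;0 0 0 -10.5 0.65;0 0 0 -10.5 0.65;0 0 0 -10.5 0.65;0 0 0 -10.5 0.65;0 0 0 -4 0.65"

```text
time_s: 26.0
position: [0.4969, 0.0463, 0.3444]
tool_rot: [0.206, 0.978, -0.001, -0.0]
wrist_force: [-0.2, 0.3, 0.1]
width: 0.351
```

```bash
python3 snap.py 10; python3 st.py;python3 - <<'E'
from h import *
d=pickle.load(open("scene10.pkl","rb"));e=pickle.load(open("scene9.pkl","rb"))
a=d["frame"][265:325,290:370,::-1];b=e["frame"][265:325,290:370,::-1]
cv2.imwrite("pics/p10.png",cv2.resize(np.hstack([b,a]),None,fx=5,fy=5,interpolation=cv2.INTER_NEAREST))
E
```

```text
t 26.1 pos [0.4969 0.0463 0.3444] xang 2.7216 zz [-0.001 -0.001 -1.   ] F [-0.42  0.21  0.01] T [ 0.069 -0.125  0.02 ] w 0.353
j [-3.200e-02 -1.600e-02 -1.130e-01  1.731e+00 -1.000e-03  1.427e+00
  1.006e+00]
r 0.0596 pos ang 2.951 r x F -0.008 total Mz 0.012 Ftool [ 0.47  0.02 -0.01]
```

View pics/p10.png

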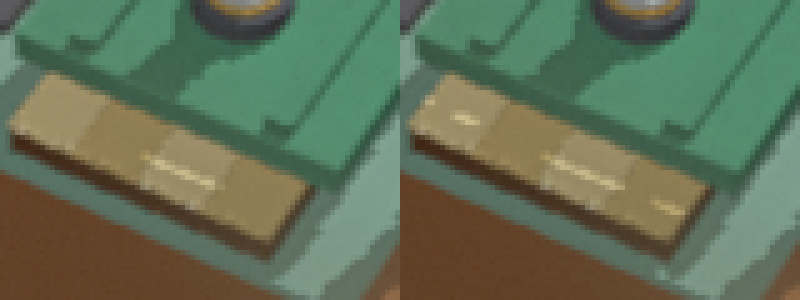

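View pics/top10.png

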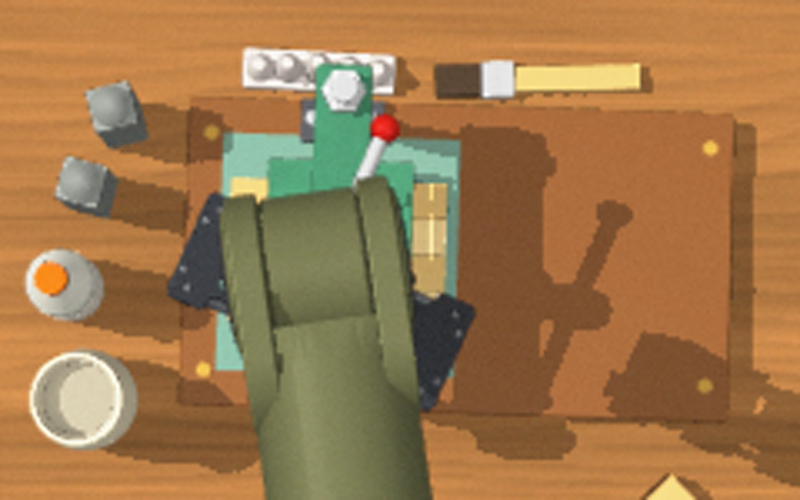

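Run:
```python
from h import *
d=pickle.load(open("scene10.pkl","rb"))
y=-.028;Rm=np.array([[np.cos(y),-np.sin(y)],[np.sin(y),np.cos(y)]])
def pr(u,v,z): return (Rm.T@(onz(d,290+(u-2)/5,265+(v-2)/5,z)[:2]-[.5555,.035])*1000).round(1)
for n,p in dict(backR=(272,242),frontR=(310,185),backL=(12,123),frontL=(45,75),s1=(174,128),s2=(145,187)).items(): print(n,pr(*p,.043))
# predicted occlusion y by platen bottom edge at clearance c
for c in (0,1,2,3,4,6):
    o=[]
    for X in (.06,-.06):
        p=Rm@np.array([X,-.06])+[.5555,.035]; q=proj(d,[*p,.043+c/1000]); o.append((Rm.T@(onz(d,*q,.043)[:2]-[.5555,.035])*1000).round(1))
    print(c,o)
for n,q in dict(P10=(383,129)).items():
    t=pickle.load(open("top10.pkl","rb")); p=onz(t,230+385/3.333-.5,150+128.5/3.333-.5,.214)[:2]-[.5555,.035];print(np.hypot(*p),np.arctan2(p[1],p[0]))
```

```text
backR [ 65.6 -92.6]
frontR [ 65.3 -59.3]
backL [-54.5 -90.9]
frontL [-56.5 -61.6]
s1 [  3.7 -60.2]
s2 [  8.9 -93.2]
0 [array([ 60., -60.]), array([-60., -60.])]
1 [array([ 59.6, -59.2]), array([-60.5, -59.2])]
2 [array([ 59.3, -58.4]), array([-61. , -58.4])]
3 [array([ 58.9, -57.6]), array([-61.5, -57.6])]
4 [array([ 58.6, -56.9]), array([-62. , -56.9])]
6 [array([ 57.9, -55.3]), array([-62.9, -55.3])]
0.08506483974619437 -0.41180633017592294
```

servo_tool --rows "0 13 10 -0.5 0.65;0 0 25 0 0.65;0 0 19 0 0.65;0 0 10 0 0.65;0 0 8 0 0.65;0 0 3 0 0.65;0 0 0 0 0.65"

```text
time_s: 26.98
position: [0.5025, 0.0581, 0.2695]
tool_rot: [0.206, 0.979, 0.0, 0.0]
wrist_force: [0.6, 0.2, 0.2]
width: 0.35
```

```bash
python3 st.py
python3 - <<'E'
from h import *
d=pickle.load(open("scene5.pkl","rb"))
y=-.028;Rm=np.array([[np.cos(y),-np.sin(y)],[np.sin(y),np.cos(y)]])
cv2.imwrite("pics/q5.png",cv2.resize(d["frame"][260:340,260:370,::-1],None,fx=7,fy=7,interpolation=cv2.INTER_NEAREST))
E
```

```text
t 26.975 pos [0.5025 0.0581 0.2695] xang 2.7261 zz [ 0. -0. -1.] F [0.64 0.19 0.19] T [ 0.114 -0.139 -0.015] w 0.35
j [-0.044  0.034 -0.126  1.831  0.005  1.277  0.984]
r 0.0578 pos ang 2.7297 r x F -0.025 total Mz -0.04 Ftool [-0.51  0.44 -0.19]
```

View pics/q5.png

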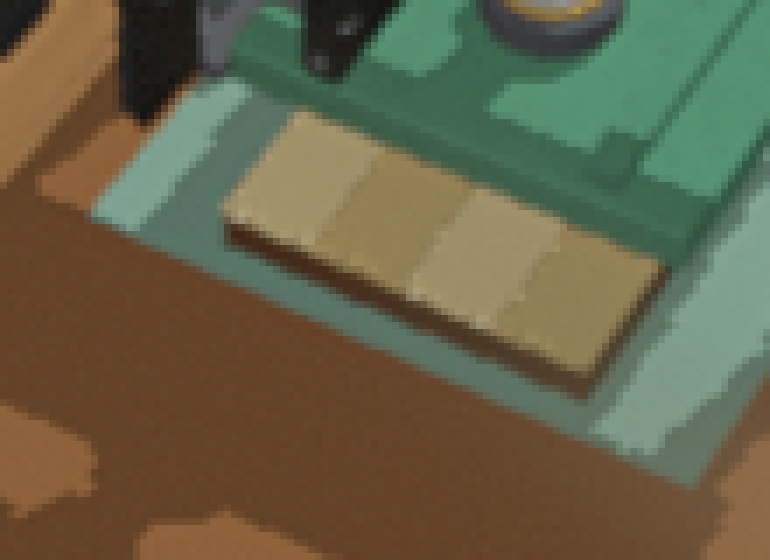

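Run:
```python
from h import *
d=pickle.load(open("scene5.pkl","rb"))
y=-.028;Rm=np.array([[np.cos(y),-np.sin(y)],[np.sin(y),np.cos(y)]])
for n,(u,v,z) in dict(matL=(93,215,.025),matR=(697,487,.025),bL=(230,243,.025),bR=(587,397,.025),tL=(224,211,.043),tR=(588,373,.043)).items():
    print(n,(Rm.T@(onz(d,260+(u-3)/7,260+(v-3)/7,z)[:2]-[.5555,.035])*1000).round(1))
```

```text
matL [-95.8 -99.9]
matR [103.6 -99.9]
bL [-55.1 -88.9]
bR [ 62.3 -87.2]
tL [-54.5 -92.5]
tR [ 64.8 -92.7]
```

servo_tool --rows "-0.9 10.1 0.4 10 0.65;-0.9 10.1 0.4 10 0.65"

```text
time_s: 27.22
position: [0.5134, 0.073, 0.269]
tool_rot: [0.376, 0.926, -0.002, 0.0]
wrist_force: [-3.0, -5.2, 1.0]
width: 0.348
```

```bash
python3 st.py|grep -v ^j
```

```text
t 27.225 pos [0.5134 0.073  0.269 ] xang 2.3699 zz [-0.001 -0.003 -1.   ] F [-3.04 -5.22  1.03] T [-1.035  0.42   0.103] w 0.348
r 0.0568 pos ang 2.4078 r x F 0.335 total Mz 0.438 Ftool [-1.46 -5.86 -1.01]
```

servo_tool --rows "-0.9 10.1 0.4 10 0.65"

```text
time_s: 27.35
position: [0.5207, 0.0798, 0.2685]
tool_rot: [0.456, 0.89, -0.002, -0.0]
wrist_force: [-3.7, -5.0, 2.2]
width: 0.351
```

```bash
python3 st.py|grep -v ^j
```

```text
t 27.35 pos [0.5207 0.0798 0.2685] xang 2.1955 zz [-0.002 -0.003 -1.   ] F [-3.7  -4.97  2.21] T [-0.918  0.74   0.104] w 0.351
r 0.0567 pos ang 2.2308 r x F 0.339 total Mz 0.443 Ftool [-1.87 -5.92 -2.19]
```

servo_tool --rows "-0.9 10.1 0.5 10 0.65"

```text
time_s: 27.48
position: [0.5291, 0.0853, 0.268]
tool_rot: [0.531, 0.847, -0.002, -0.001]
wrist_force: [-4.5, -4.6, 3.0]
width: 0.352
```

```bash
python3 st.py|grep -v ^j
```

```text
t 27.475 pos [0.5291 0.0853 0.268 ] xang 2.0212 zz [-0.003 -0.003 -1.   ] F [-4.53 -4.63  2.96] T [-0.817  1.008  0.08 ] w 0.352
r 0.0569 pos ang 2.0541 r x F 0.351 total Mz 0.431 Ftool [-2.2  -6.11 -2.93]
```

servo_tool --rows "-0.9 10.1 0.4 10 0.65"

```text
time_s: 27.6
position: [0.5383, 0.0893, 0.2676]
tool_rot: [0.603, 0.798, -0.002, -0.001]
wrist_force: [-6.6, -3.2, 3.9]
width: 0.351
```

```bash
python3 st.py|grep -v ^j
```

```text
t 27.6 pos [0.5383 0.0893 0.2676] xang 1.847 zz [-0.004 -0.002 -1.   ] F [-6.57 -3.15  3.89] T [-0.689  1.129  0.089] w 0.351
r 0.057 pos ang 1.8776 r x F 0.411 total Mz 0.5 Ftool [-1.25 -7.19 -3.86]
```

servo_tool --rows "-0.9 10.1 0.5 10 0.65"

```text
time_s: 27.72
position: [0.5481, 0.0917, 0.2671]
tool_rot: [0.67, 0.742, -0.002, -0.001]
wrist_force: [-6.3, -2.3, 3.9]
width: 0.348
```

```bash
python3 st.py|grep -v ^j
```

```text
t 27.725 pos [0.5481 0.0917 0.2671] xang 1.6729 zz [-0.004 -0.002 -1.   ] F [-6.34 -2.34  3.86] T [-0.443  1.371  0.079] w 0.348
r 0.0572 pos ang 1.7014 r x F 0.377 total Mz 0.455 Ftool [-1.69 -6.56 -3.83]
```

Add to st.py:
```python
T=o["torque"]; tb=T-np.array([.05,-.12,0]); print("theta",(9.238-a).round(3),"Trad",(T@x).round(3),"corr",(tb@x).round(3),"Ttool",(M.T@T).round(3))
```

```text
(no output)
```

servo_tool --rows "-0.9 10.1 0.4 10 0.65"

```text
time_s: 27.85
position: [0.558, 0.0923, 0.2667]
tool_rot: [0.732, 0.681, -0.002, -0.001]
wrist_force: [-6.8, -1.5, 3.9]
width: 0.349
```

```bash
python3 st.py|grep -v ^j
```

```text
t 27.85 pos [0.558  0.0923 0.2667] xang 1.4988 zz [-0.005 -0.001 -1.   ] F [-6.8  -1.46  3.92] T [-0.279  1.527  0.056] w 0.349
r 0.0574 pos ang 1.5272 r x F 0.386 total Mz 0.442 Ftool [-1.96 -6.69 -3.88]
theta 7.739 Trad 1.503 corr 1.619 Ttool [ 1.503 -0.388 -0.056]
```

servo_tool --rows "-0.4 5 0.2 5 0.65"

```text
time_s: 27.98
position: [0.5629, 0.092, 0.2664]
tool_rot: [0.76, 0.65, -0.002, -0.001]
wrist_force: [-7.2, -0.3, 5.1]
width: 0.348
```

```bash
python3 st.py|grep -v ^j
```

```text
t 27.975 pos [0.5629 0.092  0.2664] xang 1.4139 zz [-0.005 -0.    -1.   ] F [-7.18 -0.29  5.11] T [-0.037  1.556  0.028] w 0.348
r 0.0575 pos ang 1.4411 r x F 0.407 total Mz 0.435 Ftool [-1.41 -7.07 -5.07]
theta 7.824 Trad 1.531 corr 1.642 Ttool [ 1.531 -0.28  -0.029]
```

servo_tool --rows "-0.4 5 0.2 5 0.65"

```text
time_s: 28.1
position: [0.5675, 0.0912, 0.2662]
tool_rot: [0.788, 0.616, -0.002, -0.002]
wrist_force: [-6.9, 0.9, 4.4]
width: 0.351
```

```bash
python3 st.py|grep -v ^j
```

```text
t 28.1 pos [0.5675 0.0912 0.2662] xang 1.3277 zz [-0.005  0.    -1.   ] F [-6.93  0.85  4.37] T [0.137 1.588 0.12 ] w 0.351
r 0.0575 pos ang 1.3609 r x F 0.4 total Mz 0.519 Ftool [-0.84 -6.95 -4.33]
theta 7.91 Trad 1.574 corr 1.678 Ttool [ 1.574 -0.25  -0.12 ]
```

servo_tool --rows "-0.5 5.1 0.2 5 0.65"

```text
time_s: 28.22
position: [0.5722, 0.0901, 0.2661]
tool_rot: [0.814, 0.581, -0.002, -0.002]
wrist_force: [-7.7, 0.7, 2.5]
width: 0.35
```

```bash
python3 st.py|grep -v ^j
```

```text
t 28.225 pos [0.5722 0.0901 0.2661] xang 1.2409 zz [-0.005  0.001 -1.   ] F [-7.68  0.71  2.45] T [0.35  1.639 0.082] w 0.35
r 0.0575 pos ang 1.2766 r x F 0.434 total Mz 0.517 Ftool [-1.82 -7.5  -2.41]
theta 7.997 Trad 1.664 corr 1.762 Ttool [ 1.664 -0.2   -0.082]
```

servo_tool --rows "-0.4 5 0.2 5 0.65"

```text
time_s: 28.35
position: [0.5767, 0.0885, 0.2659]
tool_rot: [0.838, 0.546, -0.002, -0.002]
wrist_force: [-7.1, 2.9, 3.1]
width: 0.349
```

```bash
python3 st.py|grep -v ^j; python3 snap.py 11; python3 st.py | tail -1
```

```text
t 28.35 pos [0.5767 0.0885 0.2659] xang 1.154 zz [-0.005  0.002 -1.   ] F [-7.09  2.91  3.09] T [0.544 1.696 0.099] w 0.349
r 0.0576 pos ang 1.1936 r x F 0.441 total Mz 0.541 Ftool [-0.21 -7.68 -3.05]
theta 8.084 Trad 1.771 corr 1.861 Ttool [ 1.771 -0.19  -0.099]
theta 8.083 Trad 1.266 corr 1.356 Ttool [ 1.266 -0.122 -0.087]
```

View pics/scene11.png

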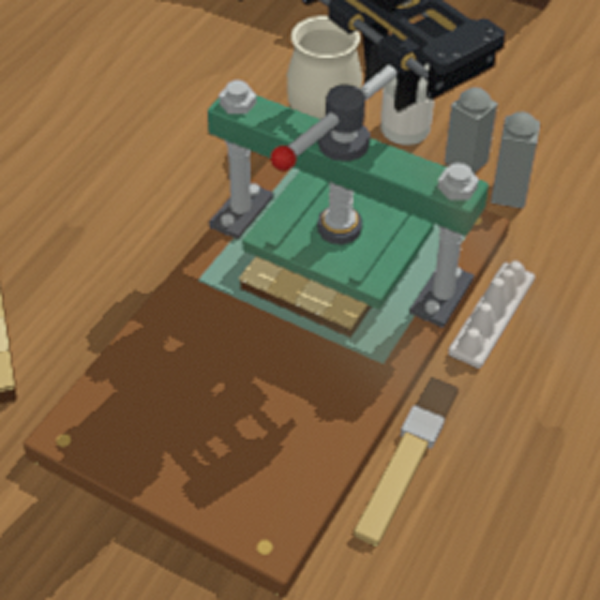

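View pics/top11.png

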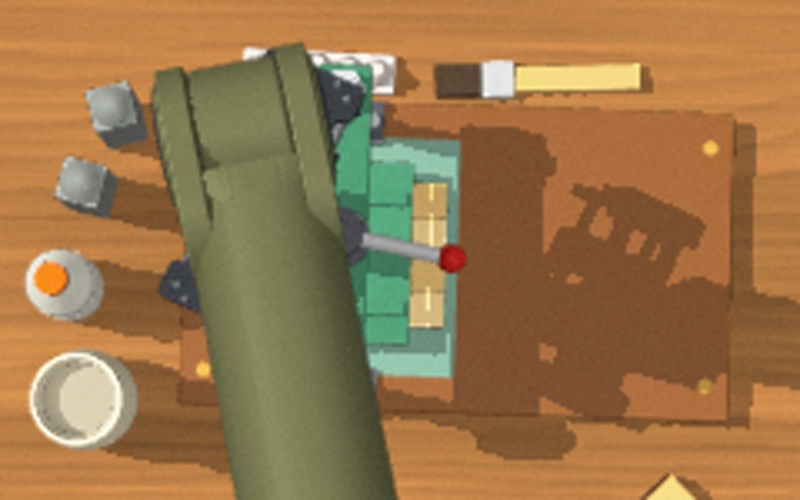

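Run:
```python
from h import *
t=pickle.load(open("top11.pkl","rb"));s=pickle.load(open("scene11.pkl","rb"))
p=onz(t,230+452.5/3.333-.5,150+258.5/3.333-.5,.2105)[:2]-[.5555,.035];a=np.arctan2(p[1],p[0]);print(np.hypot(*p),a,"theta",-a-.028+2*np.pi)
print(tri(t,(230+452.5/3.333-.5,150+258.5/3.333-.5),s,(180+283.5/2.143-.5,160+158/2.143-.5)))
th=np.array([7.04,7.217,7.39,7.565,7.739,7.824,7.91,7.997,8.084])
for D in ([.044,.212,.26,.384,.46,.465,.51,.62,.715],np.array([.339,.351,.411,.377,.386,.407,.4,.434,.441])-.305,np.array([.443,.431,.5,.455,.442,.435,.519,.517,.541])-.379,np.array([5.92,6.11,7.19,6.56,6.69,7.07,6.95,7.5,7.68])-5.28):
    k=np.polyfit(th,D,1);print(k,"touch",-k[1]/k[0])
```

```text
0.08640041205179366 -1.7838679729218747 theta 8.039053280101461
(array([ 0.53859494, -0.04859737,  0.21103867]), np.float64(0.0032521082925438044))
[ 0.56790868 -3.93142313] touch 6.922632600005669
[ 0.08260128 -0.54212884] touch 6.563201512246575
[ 0.07499358 -0.47611203] touch 6.348704158062045
[ 1.39284279 -9.07002523] touch 6.511880103807542
```

Run:
```python
from h import *
th={5:.35,8:3.51,9:6.32,10:6.667,11:8.06}
G={k:cv2.cvtColor(pickle.load(open(f"scene{k}.pkl","rb"))["frame"],cv2.COLOR_RGB2GRAY).astype(np.float32) for k in th}
ims=[pickle.load(open(f"scene{k}.pkl","rb"))["frame"][280:310,318:366,::-1] for k in (8,9,10,11)]
cv2.imwrite("pics/cmp.png",cv2.resize(np.vstack([np.hstack(ims[:2]),np.hstack(ims[2:])]),None,fx=8,fy=8,interpolation=cv2.INTER_NEAREST))
def sh(a,b,box):
    x0,y0,x1,y1=box; W=np.eye(2,3,dtype=np.float32); 
    try: cc,W=cv2.findTransformECC(G[a][y0:y1,x0:x1],G[b],np.array([[1,0,x0],[0,1,y0]],np.float32),cv2.MOTION_TRANSLATION,(3,200,1e-6),None,3)
    except cv2.error as e: return None
    return (W[0,2]-x0).round(3),(W[1,2]-y0).round(3),round(cc,3)
for box in [(340,284,362,308),(345,280,366,305),(326,285,362,306),(300,272,330,292),(318,262,332,274)]:
    print(box,[(k,sh(10,k,box)) for k in (5,8,9,11)])
for box in [(325,300,352,326),(440-60,230,410,270)]: print("fixed",box,[(k,sh(10,k,box)) for k in (8,9,11)])
```

```text
(340, 284, 362, 308) [(5, (np.float32(3.655), np.float32(-9.393), 0.756)), (8, (np.float32(1.26), np.float32(-3.676), 0.891)), (9, (np.float32(0.008), np.float32(-0.423), 0.972)), (11, (np.float32(-0.158), np.float32(0.15), 0.992))]
(345, 280, 366, 305) [(5, (np.float32(4.058), np.float32(-10.151), 0.86)), (8, (np.float32(1.363), np.float32(-4.142), 0.936)), (9, (np.float32(0.02), np.float32(-0.438), 0.992)), (11, (np.float32(-0.17), np.float32(0.198), 0.993))]
(326, 285, 362, 306) [(5, (np.float32(1.175), np.float32(-6.019), 0.789)), (8, (np.float32(0.825), np.float32(-3.299), 0.913)), (9, (np.float32(-0.048), np.float32(-0.375), 0.993)), (11, (np.float32(-0.153), np.float32(0.124), 0.993))]
(300, 272, 330, 292) [(5, (np.float32(1.574), np.float32(-4.862), 0.81)), (8, (np.float32(0.592), np.float32(-2.884), 0.94)), (9, (np.float32(0.17), np.float32(-0.387), 0.983)), (11, (np.float32(0.247), np.float32(0.348), 0.99))]
(318, 262, 332, 274) [(5, (np.float32(0.444), np.float32(-4.655), 0.969)), (8, (np.float32(-0.138), np.float32(-2.545), 0.993)), (9, (np.float32(-0.082), np.float32(-0.092), 0.995)), (11, (np.float32(-0.087), np.float32(0.579), 0.995))]
fixed (325, 300, 352, 326) [(8, (np.float32(-0.117), np.float32(-0.028), 0.974)), (9, (np.float32(-0.121), np.float32(-0.008), 0.99)), (11, (np.float32(-0.054), np.float32(0.009), 0.997))]
fixed (380, 230, 410, 270) [(8, (np.float32(-0.121), np.float32(-0.065), 0.994)), (9, (np.float32(-0.011), np.float32(-0.033), 0.998)), (11, (np.float32(0.013), np.float32(-0.013), 0.999))]
```

View pics/cmp.png

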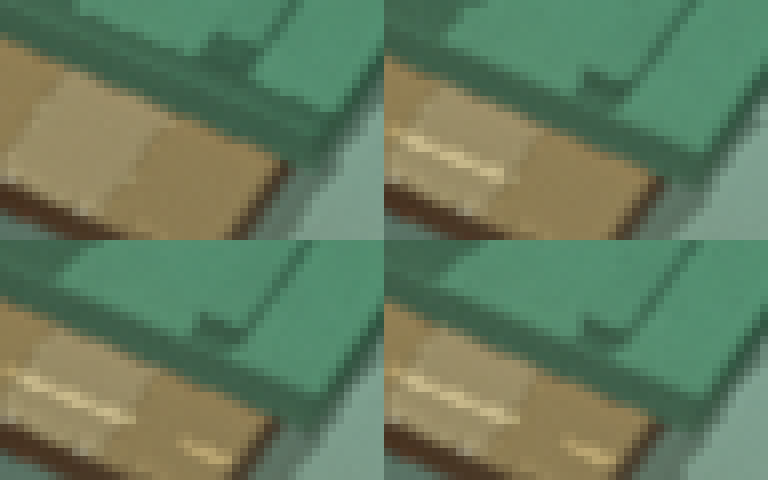

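servo_tool --rows "-0.4 5 0.2 5 0.65;-0.5 6 0.3 6 0.65;-0.5 6 0.3 6 0.65"

```text
time_s: 28.82
position: [0.5908, 0.0807, 0.2652]
tool_rot: [0.909, 0.416, -0.001, -0.003]
wrist_force: [-6.4, 4.8, 3.4]
width: 0.353
```

```bash
python3 st.py|grep -v ^j; python3 snap.py 12;python3 st.py|tail -1
```

```text
t 28.825 pos [0.5908 0.0807 0.2652] xang 0.8582 zz [-0.005  0.004 -1.   ] F [-6.42  4.81  3.41] T [1.11  1.543 0.107] w 0.353
 -8.940e-01]
r 0.0578 pos ang 0.9125 r x F 0.463 total Mz 0.57 Ftool [-0.56 -8.02 -3.36]
theta 8.38 Trad 1.893 corr 1.951 Ttool [ 1.893 -0.169 -0.106]
theta 8.379 Trad 1.37 corr 1.428 Ttool [ 1.37   0.088 -0.085]
```

View pics/top12.png

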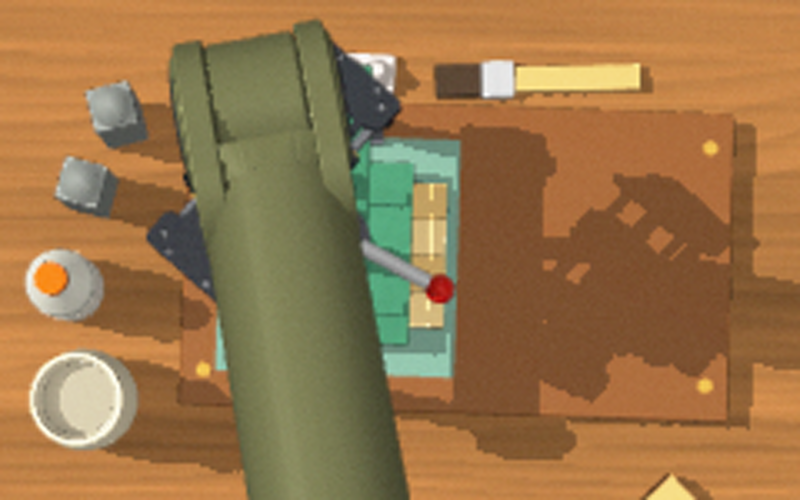

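Run:
```python
from h import *
t=pickle.load(open("top12.pkl","rb"))
f=t["frame"];h=cv2.cvtColor(f,cv2.COLOR_RGB2HSV)
for k in (11,12):
    t=pickle.load(open(f"top{k}.pkl","rb"));h=cv2.cvtColor(t["frame"],cv2.COLOR_RGB2HSV)
    m=((h[...,0]<6)|(h[...,0]>174))&(h[...,1]>170); m[:,:355]=0;m[:,370:]=0;m[:215]=0;m[250:]=0
    v,u=np.nonzero(m);print(len(u),u.mean(),v.mean())
    p=onz(t,u.mean(),v.mean(),.2095)[:2]-[.5555,.035];a=np.arctan2(p[1],p[0]);print(np.hypot(*p),"theta",-a-.028+2*np.pi)
```

```text
51 365.2352941176471 227.33333333333334
0.08652467663824434 theta 8.045885663066302
51 361.5686274509804 236.52941176470588
0.0861697440461566 theta 8.330954037044622
```

servo_tool --rows "-0.2 3 0.1 3 0.65;0 0 0 0 0.65"

```text
time_s: 29.18
position: [0.5933, 0.0789, 0.2651]
tool_rot: [0.919, 0.394, -0.001, -0.003]
wrist_force: [-6.3, 4.3, 3.1]
width: 0.35
```

```bash
python3 st.py|grep -v ^j
```

```text
t 29.175 pos [0.5933 0.0789 0.2651] xang 0.8089 zz [-0.004  0.004 -1.   ] F [-6.35  4.3   3.08] T [1.134 1.255 0.081] w 0.35
r 0.0579 pos ang 0.8597 r x F 0.441 total Mz 0.522 Ftool [-1.27 -7.58 -3.04]
theta 8.429 Trad 1.691 corr 1.743 Ttool [ 1.691 -0.046 -0.08 ]
```

servo_tool --rows "0 -5 0 0 0.65;0 -4 0 0 0.65;0 0 -20 0 0.65;0 0 -40 0 0.65;0 0 -40 0 0.65;50 0 -20 0 0.65;50 0 0 0 0.65;50 0 0 0 0.65;50 0 0 0 0.65;0 0 0 0 0.65;0 0 0 0 0.65"

```text
time_s: 30.55
position: [0.727, 0.225, 0.3841]
tool_rot: [0.92, 0.392, -0.0, 0.001]
wrist_force: [-0.3, -1.5, -0.9]
width: 0.352
```

```bash
python3 st.py; python3 snap.py 13
python3 - <<'E'
from h import *
t=pickle.load(open("top13.pkl","rb"));h=cv2.cvtColor(t["frame"],cv2.COLOR_RGB2HSV)
m=((h[...,0]<6)|(h[...,0]>174))&(h[...,1]>170); m[:,:350]=0;m[:,370:]=0;m[:215]=0;m[255:]=0
v,u=np.nonzero(m);print(len(u),u.mean(),v.mean())
p=onz(t,u.mean(),v.mean(),.2095)[:2]-[.5555,.035];a=np.arctan2(p[1],p[0]);print(np.hypot(*p),"theta",-a-.028+2*np.pi)
E
```

```text
t 30.55 pos [0.727  0.225  0.3841] xang 0.8054 zz [-0.    -0.002 -1.   ] F [-0.3  -1.52 -0.95] T [-0.112 -0.047  0.042] w 0.352
j [-0.307  0.563 -0.053  0.934  0.03   1.646 -1.115]
r 0.256 pos ang 0.8364 r x F -0.203 total Mz -0.161 Ftool [-1.3   0.84  0.95]
theta 8.433 Trad -0.111 corr -0.06 Ttool [-0.111 -0.048 -0.042]
48 360.7708333333333 237.5625
0.08574941854449562 theta 8.368231268388541
```

View pics/top13.png

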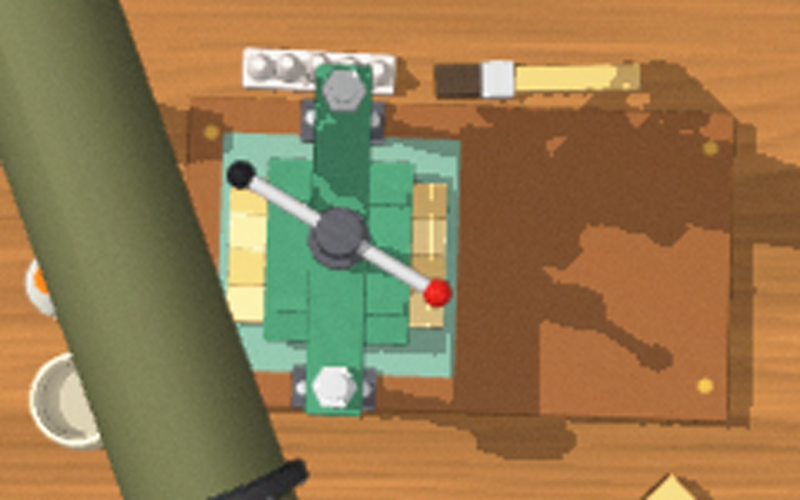

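View pics/scene13.png

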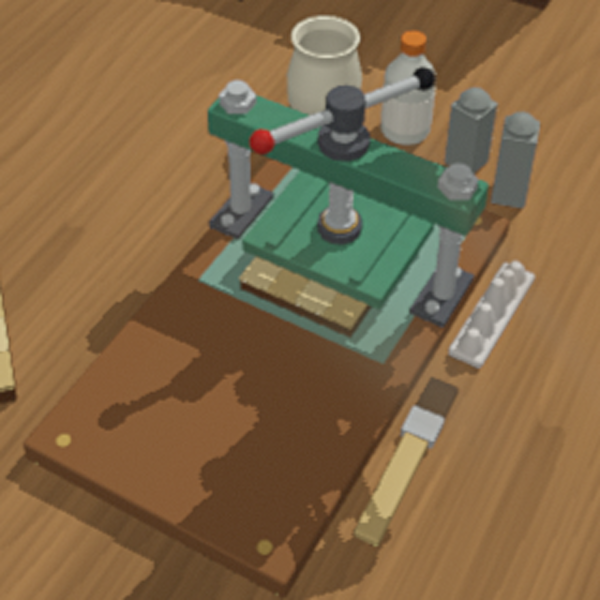

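```bash
python3 -c "
from cell import bot
print(bot.close_job())"
```

```text
the job is handed in; nothing more can be done
None
```

I slid the small lid board under the platen, turned the handle about a quarter turn past first touch, and handed the job in at about 30.6 s. The robot was clear of everything by then.

- **Board position:** I pushed it from behind with both fingertips. After one 2 mm correction the top camera put it within about 1 mm of the screw axis and within about 0.01 rad of square. The scene camera agreed to within about 1 mm.
- **Handle:** I turned it clockwise with the fingers on either side of the bar, in three stretches. It went from about 0.35 rad to a final 8.37 rad, measured from the red ball in the top camera.
- **Touch angle:** I took it as about 6.8 to 6.85 rad, so the handle stands about 1.52 to 1.57 rad past touch. My target was 1.57.
    - **Agreeing:** the platen stopped sinking there in the pictures, and fits to the push force using the press's stated torque rise gave about 6.8 to 6.9.
    - **Disagreeing:** fits with the slope left free ranged from about 6.35 to 6.9, and one wrist-moment reading suggested about 6.6. The force near the end was about 1.5 times the free value, against about 1.55 expected.
- **Other objects:** the last pictures showed none of the other things near the press moved, though the arm hid the seals and part of the bottle and jar from the top camera. The highest force I read was about 9 N, sampled at the end of moves.

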